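# Load and start the canister leak tester

### The arm

A 6-joint arm with a two-finger parallel gripper is mounted at the origin on the work surface; the furniture and walls round the work are solid. World frame = base frame: x ahead of the robot, y to its left, z up, the work surface at z = 0. Lengths are in m, angles in rad, forces in N, time in s.
With the tool pointing down it reaches from about 0.3 to 0.875 m from the base axis. Payload 4.2 kg.
Tool frame: the origin (TCP) lies between the finger pads; the fingertips stand 17 mm ahead of it and the grasp point (between the pads) lies 2 mm behind it; z points along the fingers, y is the direction in which the jaws open and shut (so a half turn about z gives the same grasp; the last joint's range is limited). The gripper opens to 85 mm and grips with 20 to 120 N. Pads are 22 mm wide; open, the fingers measure 114 mm over their backs; the gripper's body (76 mm by 85 mm) begins 54 mm behind the grasp point. The pads swing forward as they close: fully open they stand 13 mm farther back than shut.
Start: joints at [1.104, 0.32, 1.565, -0, 1.257, -0.02], TCP at [0.248, 0.519, 0.248] pointing down, gripper open.
Joint ranges: [-3.11, 3.11], [-0.84, 2.01], [0.21, 2.61], [-1.34, 4.49], [0.05, 2.63], [-2.56, 2.56]. Speed limits (rad/s): [2.57, 2.57, 3.14, 3.14, 3.14, 3.14].

### API

Orientations are given as a rotation vector (axis times angle).
In Python, from plant import * gives the robot as it stands. The module is installed in compiled form; this text tells all that it offers.
- The arm moves only by the shell command python3 -m handwheel 'ROWS' [FORCE]. ROWS is a JSON object of lists of equal length, an entry for each row: "gripper": the closure, from 0 (fully open) to 1 (shut); "linear": the shift along the tool's x, y, z in cm, a list of three; "turn": the turn, a rotation vector about the tool's x, y, z in rad, a list of three. A call has 1 to 10 rows; each row shifts and turns the commanded pose from where the row before left it, along the tool's axes as they then stand; what a row does not reach is not made up. A row lasts 1/12 s, in which the tool goes at most 41.7 mm and 7.16 degrees, less where a joint would pass 70% of its speed; a pose out of reach is approached as far as the arm can. A call with a gripper value outside its range is refused whole. The fingers move at their own pace and stop on an object; FORCE is the grip in N (left out, the last holds). Time passes only in rows, so rows that do not move let the fingers close. It gives the time, the measured TCP pose, the force and the opening at its end, in the units of the state.
- observe(): the state, without advancing time (a new reading comes with each control period).
- snapshot(name): name is "side" or "top" or "wrist"; returns a dict with "frame" (420x560x3 uint8, red, green, blue), "vfov" (degrees; the focal length in pixels is half the picture's height over the tangent of half this angle, whatever the lens; pixels are square), "cx", "cy" (the principal point, pixels), "view" (4x4, takes a point from world to camera coordinates). Camera axes: x right, y up, looking along -z (the intrinsics and any distortion apply to the point x, -y, -z); pixel columns grow to the right and rows downward; lengths in m; the calibration is good to about 2 mm. The wrist camera is an equidistant fisheye: a pixel r from the principal point sees the ray r / f radians off the axis. A picture is of the moment at which its call begins. There is no depth.
- close_job(): hands the job in, once; it reports no verdict.
Trained networks look in a picture, given as the dict that the camera call returned (one of the last four; its "shot" number tells which), for a name from the list of things; names that differ only in an ending like _2 or _b are one class to them, and where a whole thing is asked for, a point or a joint stands for the part that bears it (a point fixed in the world has none). Each returns a list of dicts, best first, with "confidence" (0 to 1); they miss things now and then, are a little off and sometimes report something else, mostly with a low value. They report only what shows in the picture. A call takes as long as a camera call. They do not tell look-alikes from the thing itself.
- silhouettes(target, picture): "mask" (420x560 bool, what is visible of it).
- tip_of(target, picture): "location" ([x, y, z] in m, in world coordinates, good to about 4 mm: a listed point, or the origin of a listed thing).
The state is a dict: "time_s": time; "joint_pos": joint angles; "joint_velocities": joint speeds; "joint_efforts": joint torques, N m; "position": TCP position; "orientation": TCP orientation; "contact_force": force on the tool from outside, world axes, zero at the start; "wrist_torque": the same for the moment, N m; "opening": opening from 0.0 (shut) to 1.0 (fully open).
Only numpy, scipy, OpenCV 4.12 (cv2) and the standard library are available. Lean on these libraries where they do the work, as an engineer would, in place of code of your own. Each camera call takes 0.05 s, during which the arm holds its last target. There are 200 camera calls.

### The job

Get the leak tester running: lay every sample canister from the grey tray lengthwise into the tester's vee bed, end to end, each rolled right down to the bottom of the vee. Only then close the tester with its heavy cover plate, which has a bar handle: rest the plate's back edge on the back ledge just in front of the steel lip with the front still raised, then pivot the front down gently, without letting it fall, until it lies flat on both walls, centred along the tester. Last, press the three keys fully down, one at a time: front key, back key, then the larger middle key; leave the other things on the table where they are.

Things in the scene. Friction and masses are not known exactly. Their poses are not given: they have to be found in the camera images.
- tester: Grey leak tester fixed to the worktop, 136 (x) by 308 mm (y). Origin: on the worktop under the middle of the vee; +x to its back (the lip), -x to its front, +y along the vee to the key panel (white, top z = 55, y 114 to 198 mm). Two long walls along y (-112 to 112 mm), tops at z = 78 mm: front wall x -65 to -55, back wall x 50 to 71, between them the vee bed.
- vee (a point): Middle of the vee bed's bottom line (tester x 0, y 0, z 20 mm); axes as the tester's. Flanks rise at 30 degrees to 13 mm higher at x = +-22, then aprons at 14 degrees to 21 mm higher at the walls, so a canister rolls to the middle; there its axis is 23 mm above this point. The bed runs y -104 to 104 mm (three canisters and 28 mm to spare) between end plates 60 mm high over the worktop.
- ledge (a point): Point on the back ledge, at the foot of the steel lip, half way along it (tester x 65, y 0, z 78 mm); axes as the tester's. The ledge is the back wall's flat top, 15 mm wide, in front of this point (x 50 to 65); the lip behind it, x 65 to 71, stands 10 mm higher.
- cover: Heavy flat aluminium cover plate, 130 x 208 x 8 mm (x, y, z), about 0.7 kg, lying flat on the worktop at the start. Origin: centre of its underside; +x to its back edge, -x to its front edge. A round black steel bar handle runs along y near the front edge. Lifted by the bar, the back edge wants to sag. Closed, its origin is near tester x = -2, y = 0, z = 78 mm, axes as the tester's.
- cover_handle (a point): Middle of the cover's handle bar, on the bar's axis (x = -45, y = 0, z = 44 mm in the cover's frame); bar 12 mm in diameter, 110 mm between its two end posts; axes as the cover's.
- cover_back_edge (a point): Middle of the lower back edge of the cover (x = +65, y = 0, z = 0 mm in the cover's frame).
- canister_0: Plain steel sample canister, a smooth cylinder 40 mm in diameter and 60 mm long, 0.15 kg, lying on its side in the grey tray at the start. Origin: its centre, on its axis; x runs along the axis, y and z turn as it rolls. May be absent.
- canister_1: Plain steel sample canister, a smooth cylinder 40 mm in diameter and 60 mm long, 0.15 kg, lying on its side in the grey tray at the start. Origin: its centre, on its axis; x runs along the axis, y and z turn as it rolls. May be absent.
- canister_2: Plain steel sample canister, a smooth cylinder 40 mm in diameter and 60 mm long, 0.15 kg, lying on its side in the grey tray at the start. Origin: its centre, on its axis; x runs along the axis, y and z turn as it rolls. May be absent.
- key_front (a joint): Travel of the spring key of 22 mm diameter nearest the tester's front on the panel: 0 up, 0.006 m fully down; about 1.2 N to start and 4 N fully down; springs back.
- key_back (a joint): Travel of the like key of 22 mm diameter nearest the tester's back: 0 up, 0.006 m fully down; same springs.
- key_middle (a joint): Travel of the larger middle key, 30 mm diameter: 0 up, 0.006 m fully down; same springs.
- key_front_top (a point): Centre of the top face of the front key (tester x -43, y 162, z 77 mm when up); its round black housing, 38 mm across, ends 10 mm lower. Moves with the key.
- key_back_top (a point): Centre of the top face of the back key (tester x 49, y 162, z 77 mm when up). Moves with the key.
- key_middle_top (a point): Centre of the top face of the middle key (tester x 3, y 162, z 77 mm when up). Moves with the key.
- tray: Shallow grey holding tray fixed to the worktop in front of the tester, 95 x 290 mm (x, y), floor 2 mm thick, soft dark lining on which canisters hardly roll, rim 12 mm high and 5 mm thick; origin under its centre. A canister lying in it has its axis 22 mm above the worktop.
- lab_timer: Bystander: small white lab timer on a blue foot, 52 x 84 x 35 mm; origin under its centre. Leave alone.
- tally_counter: Bystander: small chromed tally counter, 54 x 80 x 26 mm; origin under its middle. Leave alone.
- petri_dish: Bystander: petri dish, 90 mm diameter, 15 mm high; origin under its centre. Leave alone.
Things that resemble listed ones, but are neither listed nor needed, are in the scene too. Leave any yellow look-alike of the canister_1 alone.

How it is judged:
On the way, in this order (a step that is already met when the one before it is completed fails the run):
1. every canister lies at the bottom of the vee bed (x of canister_0 in the frame of tester between -0.006 and 0.006 m and y of canister_0 in the frame of tester between -0.078 and 0.078 m and z of canister_0 in the frame of tester between 0.038 and 0.048 m and angle between the x axis of each of canister_0, canister_1, canister_2 and the y axis of tester, either way round below 0.1 rad and linear speed of each of canister_0, canister_1, canister_2 below 0.02 m/s and x of canister_1 in the frame of tester between -0.006 and 0.006 m and y of canister_1 in the frame of tester between -0.078 and 0.078 m and z of canister_1 in the frame of tester between 0.038 and 0.048 m and x of canister_2 in the frame of tester between -0.006 and 0.006 m and y of canister_2 in the frame of tester between -0.078 and 0.078 m and z of canister_2 in the frame of tester between 0.038 and 0.048 m), for 0.2 s.
2. the cover's back edge rests on the back ledge while its front is raised (x of cover_back_edge in the frame of ledge between -0.012 and 0.003 m and y of cover_back_edge in the frame of ledge between -0.015 and 0.015 m and z of cover_back_edge in the frame of ledge below 0.004 m and contact force between cover and tester above 0.3 N and angle between cover's own z axis and vertical between 0.15 and 0.9 rad), for 0.2 s.
3. the cover lies flat on both walls (x of cover_back_edge in the frame of ledge between -0.012 and 0.003 m and y of cover_back_edge in the frame of ledge between -0.015 and 0.015 m and z of cover in the frame of tester between 0.074 and 0.0815 m and angle between cover's own z axis and vertical below 0.03 rad and angle between the y axis of cover and the y axis of tester, either way round below 0.06 rad and linear speed of cover below 0.02 m/s), for 0.2 s.
4. the front key is pressed fully down, alone, with the cover closed (value of joint key_front above 0.004 m and value of joint each of key_back, key_middle below 0.0015 m and x of cover_back_edge in the frame of ledge between -0.012 and 0.003 m and y of cover_back_edge in the frame of ledge between -0.015 and 0.015 m and z of cover in the frame of tester between 0.074 and 0.0815 m and angle between cover's own z axis and vertical below 0.03 rad and angle between the y axis of cover and the y axis of tester, either way round below 0.06 rad), for 0.1 s.
5. the back key is pressed fully down, alone, with the cover closed (value of joint key_back above 0.004 m and value of joint each of key_front, key_middle below 0.0015 m and x of cover_back_edge in the frame of ledge between -0.012 and 0.003 m and y of cover_back_edge in the frame of ledge between -0.015 and 0.015 m and z of cover in the frame of tester between 0.074 and 0.0815 m and angle between cover's own z axis and vertical below 0.03 rad and angle between the y axis of cover and the y axis of tester, either way round below 0.06 rad), for 0.1 s.
6. the middle key is pressed fully down, alone, with the cover closed (value of joint key_middle above 0.004 m and value of joint each of key_front, key_back below 0.0015 m and x of cover_back_edge in the frame of ledge between -0.012 and 0.003 m and y of cover_back_edge in the frame of ledge between -0.015 and 0.015 m and z of cover in the frame of tester between 0.074 and 0.0815 m and angle between cover's own z axis and vertical below 0.03 rad and angle between the y axis of cover and the y axis of tester, either way round below 0.06 rad), for 0.1 s.
At the end, for the whole second after the job is handed in: Every canister lies along the bottom of the vee (axis within 6 mm of its middle line); the cover lies flat on both walls (tilt under 0.03 rad), its back edge at most 12 mm in front of the lip, within 15 mm of centred along the vee and within 0.06 rad of square; all keys are up again (all of step 1 and all of step 3 and value of joint each of key_front, key_back, key_middle below 0.0015 m); the robot touches nothing.
It fails at once if the cover falls shut: it turns faster than 3 rad/s while it touches the tester (angular speed of cover above 3 rad/s and contact force between cover and tester above 0.3 N).
It fails at once if the cover is slammed or pressed hard onto the tester (over 150 N) (contact force between cover and tester above 150 N).
It fails at once if the lab timer is moved more than 30 mm (distance of lab_timer from where it was at the start of the episode above 0.03 m).
It fails at once if the tally counter is moved more than 30 mm (distance of tally_counter from where it was at the start of the episode above 0.03 m).
It fails at once if the petri dish is moved more than 30 mm (distance of petri_dish from where it was at the start of the episode above 0.03 m).
Of canister_0, canister_1, canister_2 only 2 to 3 are there at a start; the rules pass over those that are not, and their reading is None.
At some moment in a run one of canister_0, canister_1, canister_2 may be knocked a few centimetres aside while the robot is not near it.
It also fails if it takes over 200 s, if anything falls off the work surface, if the arm or the gripper's body presses on something with over 40 N, if the wrist force passes 120 N, or if a joint passes its speed limit or range.

## Working session

There is one attempt and no reset: what is moved stays moved. The work goes in short steps, Python scripts to look and compute and a shell command to move; the robot and the scene stay as the last step left them, time stands still between calls to the robot, and variables do not carry over. Pictures are saved under pics/ and viewed, about 12 in all and at most 16, crops included, and the job is handed in when it is done.

```bash
mkdir -p pics; cat > h.py <<'E'
from plant import *
import numpy as np, cv2
from scipy.spatial.transform import Rotation as R
def save(p,n,crop=None,k=1):
    f=p["frame"][:,:,::-1]
    if crop: f=f[crop[1]:crop[3],crop[0]:crop[2]]
    cv2.imwrite("pics/"+n,cv2.resize(f,None,fx=k,fy=k,interpolation=cv2.INTER_CUBIC))
def foc(p): return p["frame"].shape[0]/2/np.tan(np.radians(p["vfov"])/2)
def proj(p,X,fish=False):
    c=p["view"]@np.r_[X,1]; v=np.array([c[0],-c[1],-c[2]]); f=foc(p)
    if fish:
        r=np.hypot(v[0],v[1]); t=np.arctan2(r,v[2]); q=v[:2]/max(r,1e-9)*t*f
    else: q=v[:2]/v[2]*f
    return q+[p["cx"],p["cy"]]
def onz(p,uv,z,fish=False):
    f=foc(p); d=(np.array(uv)-[p["cx"],p["cy"]])/f
    if fish:
        t=np.hypot(*d); v=np.r_[d/max(t,1e-9)*np.sin(t),np.cos(t)]
    else: v=np.r_[d,1]
    v=np.array([v[0],-v[1],-v[2]]); V=np.linalg.inv(p["view"]); w=V[:3,:3]@v; o=V[:3,3]
    return o+w*(z-o[2])/w[2]
E
cat > a.py <<'E'
from h import *
o=observe(); print(o["position"],o["orientation"],o["opening"])
for n in ["top","side"]:
    p=snapshot(n); save(p,n+"0.png",k=1.4)
    for t in ["tester","cover","cover_handle","cover_back_edge","vee","ledge","canister_0","key_front_top","key_back_top","key_middle_top","tray","lab_timer","tally_counter","petri_dish"]:
        for d in tip_of(t,p)[:4]:
            print(n,t,round(d["confidence"],2),np.round(d["location"],3),np.round(proj(p,d["location"])))
E
python3 a.py
```

```text
[0.24824766 0.51815739 0.24748836] [-6.95866690e-01 -3.06311847e+00  2.70242440e-03] 1.0034616734009758
top tester 0.66 [ 0.557 -0.109  0.007] [313. 205.]
top cover 0.65 [0.545 0.262 0.001] [184. 209.]
top cover 0.5 [0.53  0.051 0.076] [257. 211.]
top cover_handle 0.96 [0.498 0.254 0.044] [184. 224.]
top cover_handle 0.56 [ 0.423 -0.114  0.026] [316. 251.]
top cover_back_edge 0.64 [0.61  0.261 0.001] [184. 187.]
top vee 0.96 [ 0.562 -0.106  0.018] [312. 203.]
top canister_0 0.84 [ 0.414 -0.29   0.023] [379. 254.]
top canister_0 0.8 [ 0.602 -0.3    0.03 ] [381. 188.]
top canister_0 0.58 [ 0.421 -0.114  0.025] [316. 252.]
top key_front_top 0.4 [0.532 0.054 0.077] [256. 210.]
top key_back_top 0.6 [ 0.557 -0.11   0.003] [313. 205.]
top key_back_top 0.56 [0.621 0.046 0.082] [259. 178.]
top key_middle_top 0.62 [0.575 0.052 0.077] [257. 195.]
top key_middle_top 0.61 [ 0.38   0.346 -0.002] [153. 268.]
top tray 0.64 [ 0.408 -0.207  0.   ] [348. 257.]
top tray 0.41 [0.53  0.053 0.077] [256. 211.]
top lab_timer 0.82 [0.698 0.152 0.002] [223. 157.]
top tally_counter 0.5 [ 0.426  0.039 -0.001] [2
[... 833 characters left out ...]
.41 [ 0.599 -0.3    0.019] [287. 190.]
side key_front_top 0.51 [0.527 0.053 0.079] [278. 219.]
side key_front_top 0.42 [0.501 0.256 0.048] [262. 276.]
side key_front_top 0.24 [ 0.419 -0.111  0.022] [337. 220.]
side key_back_top 0.43 [0.623 0.051 0.074] [238. 217.]
side key_back_top 0.35 [ 0.558 -0.107  0.018] [284. 217.]
side key_middle_top 0.5 [0.574 0.052 0.076] [258. 218.]
side tray 0.6 [ 0.41  -0.203 -0.002] [346. 215.]
side tray 0.42 [ 0.412 -0.293  0.024] [351. 195.]
side lab_timer 0.81 [0.698 0.151 0.002] [192. 261.]
side tally_counter 0.64 [ 0.43   0.035 -0.001] [322. 253.]
side tally_counter 0.51 [ 0.376  0.344 -0.004] [316. 334.]
side petri_dish 0.82 [0.376 0.346 0.001] [316. 333.]
```

View pics/top0.png

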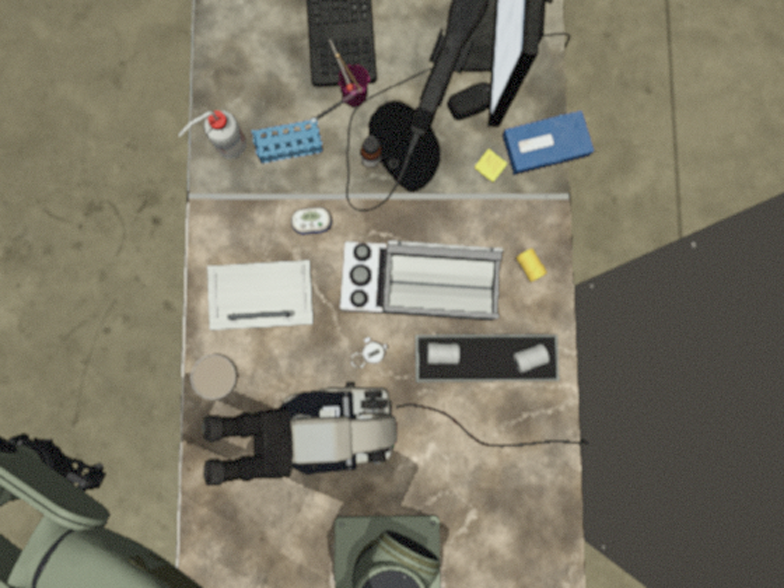

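View pics/side0.png

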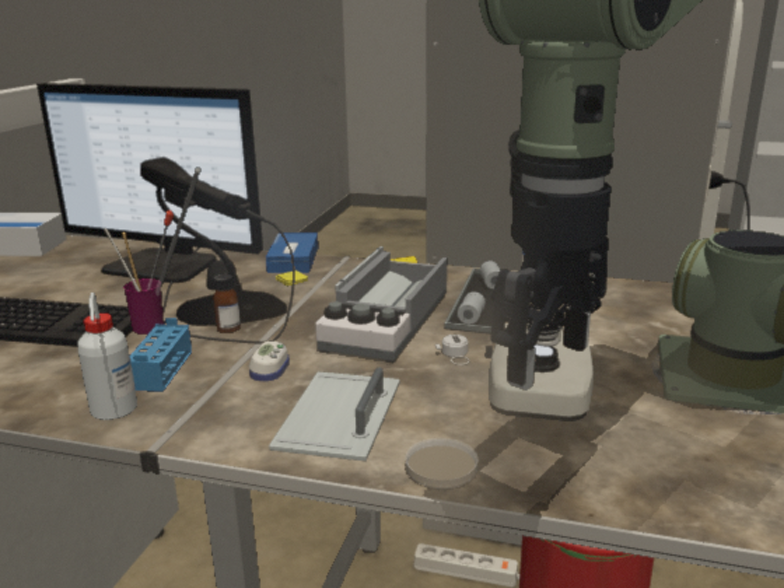

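Top (1.4x) shows the tester at (420,280) and the tray at (487,357). Two grey canisters lie in the tray, at (443,353) and (532,357). The yellow look-alike is at (532,264), outside the tray, so I leave it. The cover is at (260,295), and a microscope stands at (340,440).

Candidates for a canister, in raw top pixels: (316,252) grey in tray, (380,254) grey in tray, (381,188) yellow on the table. I choose the two grey ones.

```bash
cat > b.py <<'E'
from h import *
o=observe(); Rt=R.from_rotvec(o["orientation"]).as_matrix(); print("tool axes\n",Rt.round(3))
p=snapshot("top"); s=snapshot("side")
print("tcp in side",proj(s,o["position"]),"top",proj(p,o["position"]))
print("micro base z0 side", onz(s,(386,293),0), "top pix of pts", [onz(p,(243,310),z).round(3) for z in (0,.15,.3)])
print("cams",np.linalg.inv(p["view"])[:3,3],np.linalg.inv(s["view"])[:3,3])
for q,n in((p,"top"),(s,"side")):
  for d in silhouettes("canister_0",q)[:5]:
    m=d["mask"].astype(np.uint8); c,wh,a=cv2.minAreaRect(cv2.findNonZero(m)); b=cv2.boxPoints((c,wh,a))
    W=[onz(q,x,.022)[:2] for x in b]; e=[W[1]-W[0],W[2]-W[1]]; l=max(e,key=np.linalg.norm)
    print(n,round(d["confidence"],2),np.round(c),"w",onz(q,c,.03).round(3),"len",[np.linalg.norm(x).round(3) for x in e],"axis yaw deg",np.degrees(np.arctan2(l[1],l[0])).round(1))
save(p,"crop1.png",(300,160,420,290),4)
E
python3 b.py
```

```text
tool axes
 [[-0.902  0.432  0.   ]
 [ 0.432  0.902  0.   ]
 [-0.     0.    -1.   ]]
tcp in side [392.33576345 257.64265369] top [ 51.99473788 325.42240998]
micro base z0 side [0.27149842 0.18030308 0.        ] top pix of pts [array([0.26 , 0.092, 0.   ]), array([0.272, 0.086, 0.15 ]), array([0.285, 0.081, 0.3  ])]
cams [0.37493183 0.03962064 1.41210177] [0.22049647 1.11068335 0.54546254]
top 0.63 [379. 255.] w [ 0.411 -0.289  0.03 ] len [np.float64(0.069), np.float64(0.04)] axis yaw deg -70.8
top 0.56 [316. 252.] w [ 0.421 -0.113  0.03 ] len [np.float64(0.062), np.float64(0.039)] axis yaw deg -90.2
top 0.5 [379. 188.] w [ 0.6   -0.295  0.03 ] len [np.float64(0.041), np.float64(0.061)] axis yaw deg -149.9
side 0.78 [336. 220.] w [ 0.418 -0.089  0.03 ] len [np.float64(0.133), np.float64(0.059)] axis yaw deg -90.0
side 0.7 [350. 196.] w [ 0.412 -0.263  0.03 ] len [np.float64(0.038), np.float64(0.16)] axis yaw deg 98.1
```

View pics/crop1.png

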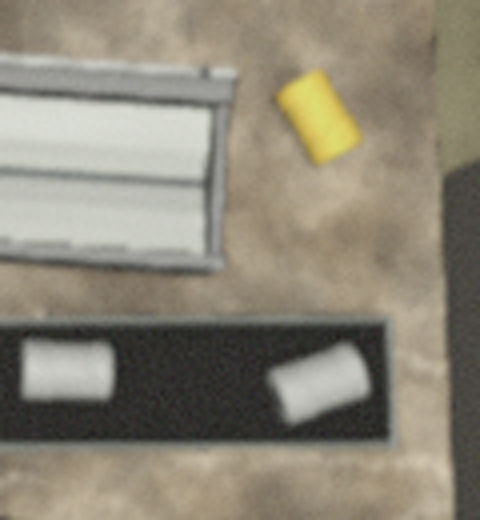

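The close crop confirms two grey steel canisters in the tray, and the yellow one is outside it on the table. I'll raise the arm, swing it out around the microscope, square the tool and go above canister A.

```bash
python3 -m handwheel '{"gripper":[0,0,0,0,0,0,0,0,0,0],"linear":[[-2.6,-0.75,-0.7],[-2.6,-0.75,-0.7],[-2.6,-0.75,-0.7],[-2.6,-0.75,-0.7],[-2.6,-0.75,-0.7],[-2.6,-0.75,-0.7],[-2.6,-0.75,-0.7],[-2.6,-0.75,-0.7],[-2.6,-0.75,-0.7],[-2.6,-0.75,-0.7]],"turn":[[0,0,0],[0,0,0],[0,0,0],[0,0,0],[0,0,0],[0,0,0],[0,0,0],[0,0,0],[0,0,0],[0,0,0]]}' 
python3 -m handwheel '{"gripper":[0,0,0,0,0],"linear":[[-2.6,-0.75,0],[-2.6,-0.75,0],[-2.6,-0.75,0],[-2.6,-0.75,0],[-2.6,-0.75,0]],"turn":[[0,0,0],[0,0,0],[0,0,0],[0,0,0],[0,0,0]]}'
python3 -m handwheel '{"gripper":[0,0,0,0,0,0,0,0,0,0],"linear":[[0,0,0],[0,0,0],[0,0,0],[0,0,0],[0,0,0],[0,0,0],[0,0,0],[0,0,0],[0,0,0],[0,0,0]],"turn":[[0,0,0.1124],[0,0,0.1124],[0,0,0.1124],[0,0,0.1124],[0,0,0.1124],[0,0,0.1124],[0,0,0.1124],[0,0,0.1124],[0,0,0.1124],[0,0,0.1124]]}'
python3 - <<'E'
from h import *
o=observe(); print(o["position"],R.from_rotvec(o["orientation"]).as_matrix().round(3),o["joint_pos"],o["contact_force"])
E
```

```text
time_s: 2.53
position: [0.4514, 0.3375, 0.3188]
orientation: [0.696, 3.063, 0.0]
contact_force: [-0.0, 1.1, -0.2]
opening: 1.001
time_s: 2.95
position: [0.5524, 0.2476, 0.3184]
orientation: [0.696, 3.063, 0.0]
contact_force: [0.1, 0.4, -0.7]
opening: 0.998
time_s: 3.78
position: [0.5515, 0.2486, 0.3183]
orientation: [-2.228, -2.215, -0.0]
contact_force: [0.3, -1.1, 0.1]
opening: 1.001
[0.5515431  0.24858585 0.31828265] [[ 0.006  1.    -0.   ]
 [ 1.    -0.006  0.   ]
 [ 0.    -0.    -1.   ]] [4.04420440e-01 3.35323742e-01 1.36671979e+00 2.70634130e-05
 1.43953798e+00 4.09971444e-01] [ 0.25861055 -1.05281361  0.12246678]
```

```bash
python3 -m handwheel '{"gripper":[0,0,0,0,0,0,0,0,0,0],"linear":[[-3,0,0],[-3,0,0],[-3,0,0],[-3,0,0],[-3,0,0],[-3,0,0],[-3,0,0],[-3,0,0],[-3,0,0],[-3,0,0]],"turn":[[0,0,0],[0,0,0],[0,0,0],[0,0,0],[0,0,0],[0,0,0],[0,0,0],[0,0,0],[0,0,0],[0,0,0]]}' 
python3 -m handwheel '{"gripper":[0.35,0.35,0.35,0.35,0.35],"linear":[[-3,-1,0],[-3,-1,0],[0,-1,0],[0,0,0],[0,0,0]],"turn":[[0,0,0],[0,0,0],[0,0,0],[0,0,0],[0,0,0]]}'
cat > look.py <<'E'
from h import *
import sys
o=observe(); print(o["position"].round(4) if hasattr(o["position"],'round') else o["position"],o["opening"])
tags=["vee","ledge","key_front_top","key_middle_top","key_back_top","tester","canister_0","cover","cover_handle","cover_back_edge"] if len(sys.argv)<3 else sys.argv[2].split(",")
p=snapshot("wrist"); save(p,sys.argv[1],k=1.4)
for t in tags:
    for d in tip_of(t,p)[:4]:
        if d["confidence"]>.3: print(t,round(d["confidence"],2),np.round(d["location"],4),np.round(proj(p,d["location"],True)))
E
python3 look.py w1.png
```

```text
time_s: 4.62
position: [0.5513, -0.0528, 0.3184]
orientation: [2.221, 2.221, 0.0]
contact_force: [0.5, 0.7, -0.4]
opening: 0.999
time_s: 5.03
position: [0.5215, -0.1111, 0.3186]
orientation: [2.222, 2.221, 0.002]
contact_force: [0.3, -0.5, 0.8]
opening: 0.647
[ 0.5215 -0.1111  0.3186] 0.6473904850364349
vee 0.86 [ 0.5599 -0.111   0.0221] [309. 172.]
key_front_top 0.54 [0.5763 0.0499 0.0769] [329.  40.]
key_middle_top 0.7 [0.5743 0.0497 0.0771] [327.  41.]
key_middle_top 0.63 [0.4285 0.0358 0.0018] [211.  65.]
key_back_top 0.85 [0.624  0.0522 0.0774] [370.  41.]
tester 0.85 [ 0.5629 -0.1096 -0.0032] [310. 169.]
canister_0 0.81 [ 0.423  -0.1115  0.0245] [205. 174.]
canister_0 0.78 [ 0.6011 -0.302   0.0177] [332. 297.]
```

View pics/w1.png

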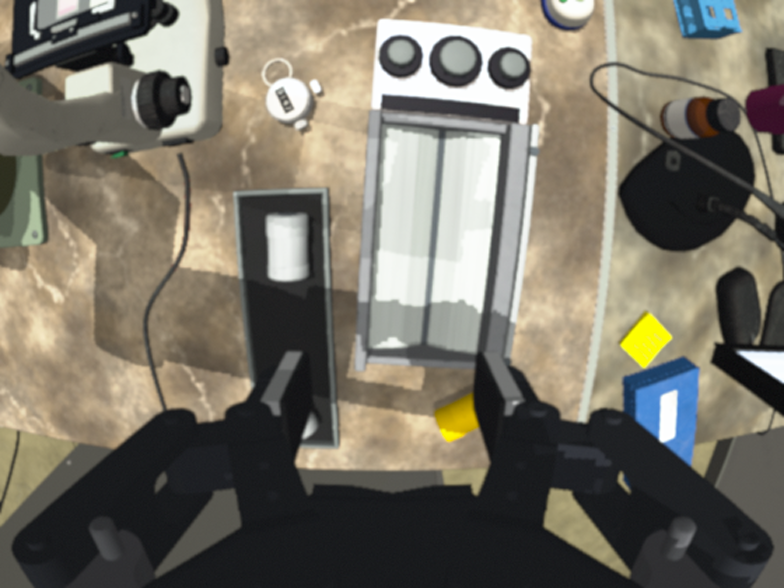

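The wrist view shows the vee line from (441,128) to (426,345), keys at (400,56), (456,60) and (509,68), and canister A at (287,247), all in 1.4x pixels. I'll fit the tester frame from these.

```bash
cat > c.py <<'E'
from h import *
p=snapshot("wrist"); k=1/1.4
g=lambda u,v,z: onz(p,(u*k,v*k),z,True)
src=np.array([[-43,162],[3,162],[49,162],[0,104],[0,-104]])/1e3
dst=np.array([g(400,53,.077),g(456,57,.077),g(509,66,.077),g(441,130,.02),g(426,347,.02)])[:,:2]
print(dst.round(4))
a=src-src.mean(0); b=dst-dst.mean(0)
th=np.arctan2((a[:,0]*b[:,1]-a[:,1]*b[:,0]).sum(),(a*b).sum()); M=np.array([[np.cos(th),-np.sin(th)],[np.sin(th),np.cos(th)]])
t=dst.mean(0)-M@src.mean(0); print("tester",t,th,"res mm",((src@M.T+t-dst)*1e3).round(1))
v=dst[3]-dst[4]; print("vee yaw",np.arctan2(-v[0],v[1]),np.linalg.norm(v))
print("A ends z.042",g(287,213,.042),g(288,282,.03), "sides z.022",g(266,247,.022),g(309,247,.022))
E
python3 c.py
```

```text
[[ 0.528   0.0513]
 [ 0.5726  0.0491]
 [ 0.6161  0.0444]
 [ 0.5666 -0.007 ]
 [ 0.5559 -0.2182]]
tester [ 0.5610025  -0.11304905] -0.052061127667973696 res mm [[-1.5 -0.3]
 [-0.2 -0.6]
 [ 2.2  1.8]
 [-0.1 -2.1]
 [-0.3  1.3]]
vee yaw -0.050282247402838334 0.21138136248648712
A ends z.042 [ 0.42783882 -0.08147088  0.042     ] [ 0.42288814 -0.14827741  0.03      ] sides z.022 [ 0.40086487 -0.11555204  0.022     ] [ 0.4432699  -0.11619061  0.022     ]
```

```bash
python3 -m handwheel '{"gripper":[0.35,0.35,0.35,0.35,0.35,0.35,0.35,0.35,0.35,0.35],"linear":[[-0.06,-2,2],[-0.06,-2,2],[-0.06,-2,2],[-0.06,-2,2],[-0.06,-2,2],[0,0,2],[0,0,2],[0,0,2],[0,0,2],[0,0,2]],"turn":[[0,0,0],[0,0,0],[0,0,0],[0,0,0],[0,0,0],[0,0,0],[0,0,0],[0,0,0],[0,0,0],[0,0,0]]}' 
python3 look.py w2.png canister_0
```

```text
time_s: 6.47
position: [0.4217, -0.1145, 0.1177]
orientation: [2.221, 2.221, 0.001]
contact_force: [0.5, 0.3, -0.9]
opening: 0.647
[ 0.4217 -0.1145  0.1177] 0.6467437144508116
canister_0 0.78 [ 0.4219 -0.1143  0.0248] [280. 218.]
canister_0 0.55 [ 0.6059 -0.3035  0.0182] [450. 382.]
```

View pics/w2.png

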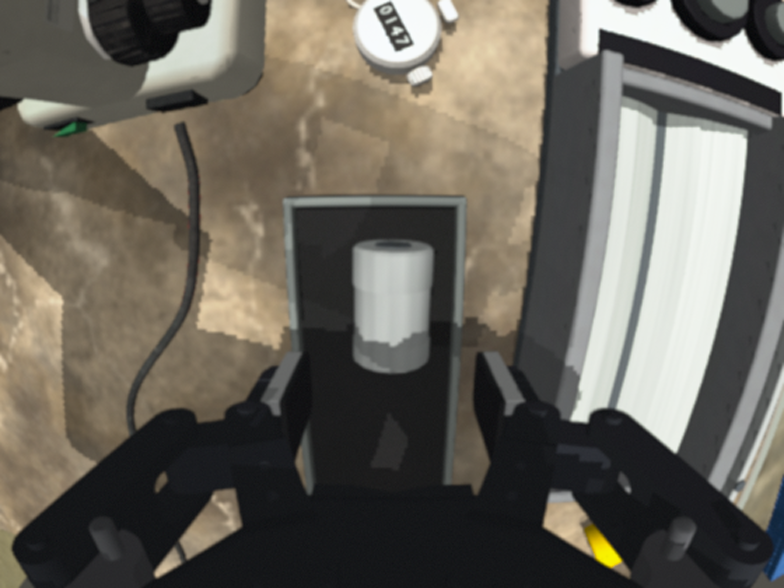

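Canister A at (392,305) is centred between the pads and square to them. Descend, grip and lift.

```bash
python3 -m handwheel '{"gripper":[0.35,0.35,0.35,0.35,0.35,0.35,0.35,0.35],"linear":[[0,0,2],[0,0,2],[0,0,2],[0,0,1],[0,0,1],[0,0,0.5],[0,0,0.5],[0,0,0]],"turn":[[0,0,0],[0,0,0],[0,0,0],[0,0,0],[0,0,0],[0,0,0],[0,0,0],[0,0,0]]}' 
python3 -m handwheel '{"gripper":[0.8,0.8,0.8,0.8,0.8,0.8,0.8],"linear":[[0,0,0],[0,0,0],[0,0,0],[0,0,0],[0,0,0],[0,0,0],[0,0,0]],"turn":[[0,0,0],[0,0,0],[0,0,0],[0,0,0],[0,0,0],[0,0,0],[0,0,0]]}' 50
python3 -m handwheel '{"gripper":[0.8,0.8,0.8,0.8,0.8,0.8,0.8],"linear":[[0,0,-1],[0,0,-2],[0,0,-2],[0,0,-2],[0,0,-2],[0,0,-2],[0,0,-2]],"turn":[[0,0,0],[0,0,0],[0,0,0],[0,0,0],[0,0,0],[0,0,0],[0,0,0]]}'
```

```text
time_s: 7.23
position: [0.4219, -0.1145, 0.0284]
orientation: [2.221, 2.221, 0.0]
contact_force: [0.1, -0.3, 0.2]
opening: 0.649
time_s: 7.82
position: [0.4222, -0.1146, 0.0292]
orientation: [2.22, 2.22, 0.002]
contact_force: [-0.6, 1.3, 6.1]
opening: 0.452
time_s: 8.4
position: [0.4211, -0.1143, 0.1593]
orientation: [-2.221, -2.221, 0.0]
contact_force: [0.7, 0.0, -1.4]
opening: 0.448
```

```bash
python3 -m handwheel '{"gripper":[0.8,0.8,0.8,0.8,0.8,0.8,0.8,0.8,0.8],"linear":[[0,0,0],[0.6,2,0],[0.6,2,0],[0.6,2,0],[0.6,2,0],[0.6,2,0],[0.6,2,0],[0.6,2,0],[0,0,0]],"turn":[[0,0,0.052],[0,0,0],[0,0,0],[0,0,0],[0,0,0],[0,0,0],[0,0,0],[0,0,0],[0,0,0]]}' 
python3 look.py w3.png vee,canister_0
```

```text
time_s: 9.15
position: [0.5671, -0.079, 0.1581]
orientation: [2.275, 2.163, 0.004]
contact_force: [1.2, -0.3, -1.1]
opening: 0.449
[ 0.5671 -0.079   0.1581] 0.44856618938948783
canister_0 0.6 [ 0.4134 -0.2911  0.0216] [159. 384.]
```

View pics/w3.png

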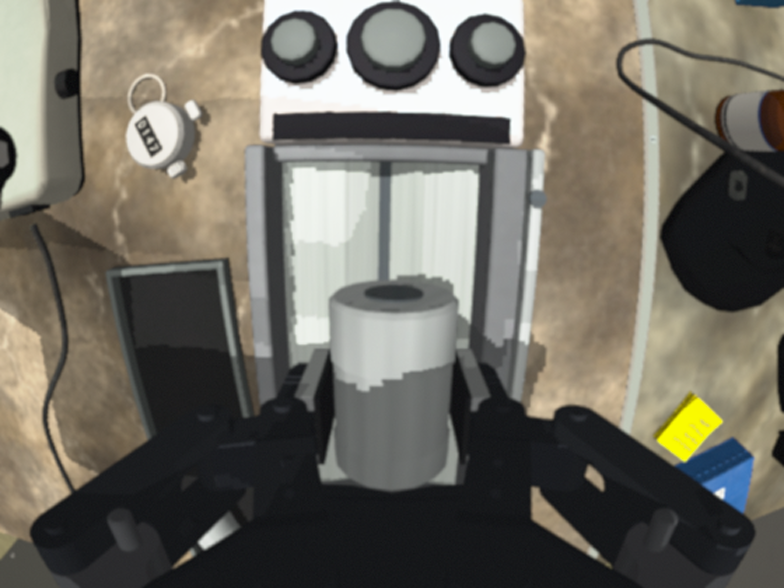

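The vee line is at column 384 and the tool's centre at 392, so I'm about 4 mm too far back. Correct, lower and release.

```bash
python3 -m handwheel '{"gripper":[0.8,0.8,0.8,0.8,0.8,0.8,0.8,0.8,0.8],"linear":[[0,-0.4,0],[0,0,2],[0,0,2],[0,0,2],[0,0,2],[0,0,1],[0,0,0.5],[0,0,0.5],[0,0,0]],"turn":[[0,0,0],[0,0,0],[0,0,0],[0,0,0],[0,0,0],[0,0,0],[0,0,0],[0,0,0],[0,0,0]]}' 
python3 -m handwheel '{"gripper":[0.50,0.46,0.42,0.38,0.35,0.35,0.35],"linear":[[0,0,0],[0,0,0],[0,0,0],[0,0,0],[0,0,0],[0,0,0],[0,0,0]],"turn":[[0,0,0],[0,0,0],[0,0,0],[0,0,0],[0,0,0],[0,0,0],[0,0,0]]}'
python3 -m handwheel '{"gripper":[0.35,0.35,0.35,0.35,0.35,0.35,0.35,0.35,0.35],"linear":[[0,0,-1],[0,0,-2],[0,0,-2],[0,0,-2],[0,0,-2],[0,0,-2],[0,0,-2],[0,0,-2],[0,0,0]],"turn":[[0,0,0],[0,0,0],[0,0,0],[0,0,0],[0,0,0],[0,0,0],[0,0,0],[0,0,0],[0,0,0]]}'
python3 look.py w4.png vee,canister_0
```

```text
time_s: 10.05
position: [0.5593, -0.0796, 0.0582]
orientation: [-2.278, -2.163, 0.0]
contact_force: [0.4, 0.5, -1.2]
opening: 0.451
time_s: 10.63
position: [0.5596, -0.0795, 0.0585]
orientation: [2.278, 2.163, 0.0]
contact_force: [-0.7, 0.4, 0.4]
opening: 0.649
time_s: 11.38
position: [0.5617, -0.0799, 0.2133]
orientation: [2.273, 2.158, 0.009]
contact_force: [0.7, -0.0, 0.1]
opening: 0.649
[ 0.5617 -0.0799  0.2133] 0.6489506419480436
canister_0 0.76 [ 0.5619 -0.0748  0.0468] [278. 189.]
canister_0 0.62 [ 0.4102 -0.29    0.0203] [171. 354.]
canister_0 0.48 [ 0.6014 -0.3023  0.0246] [319. 361.]
```

View pics/w4.png

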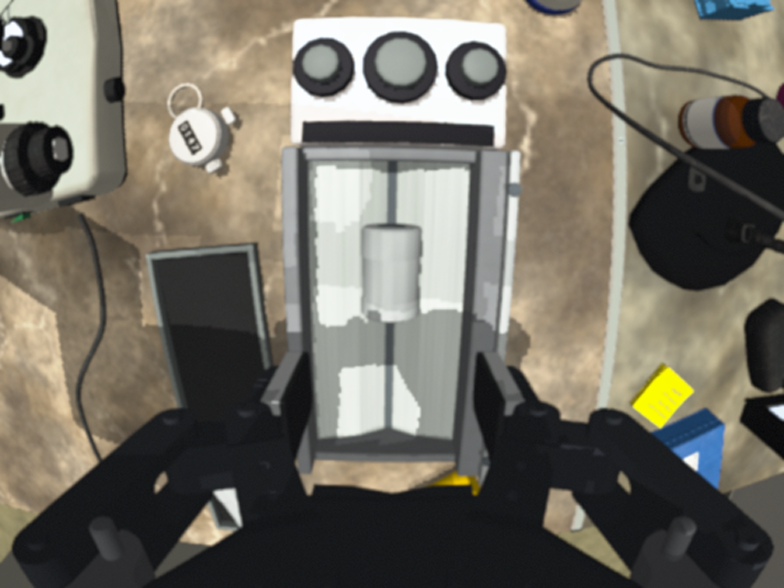

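Canister A (391,272) lies on the vee line, square to it. Next, canister B.

```bash
python3 -m handwheel '{"gripper":[0.35,0.35,0.35,0.35],"linear":[[0,0,0],[0,0,0],[0,0,0],[0,0,0]],"turn":[[0,0,-0.097],[0,0,-0.097],[0,0,-0.097],[0,0,-0.097]]}' 
python3 -m handwheel '{"gripper":[0.35,0.35,0.35,0.35,0.35,0.35,0.35,0.35,0.35,0.35],"linear":[[-1.49,-2.11,0],[-1.49,-2.11,0],[-1.49,-2.11,0],[-1.49,-2.11,0],[-1.49,-2.11,0],[-1.49,-2.11,0],[-1.49,-2.11,0],[-1.49,-2.11,0],[-1.49,-2.11,0],[-1.49,-2.11,0]],"turn":[[0,0,0],[0,0,0],[0,0,0],[0,0,0],[0,0,0],[0,0,0],[0,0,0],[0,0,0],[0,0,0],[0,0,0]]}'
python3 -m handwheel '{"gripper":[0.35,0.35,0.35,0.35,0.35,0.35],"linear":[[0,0,2],[0,0,2],[0,0,2],[0,0,2],[0,0,1],[0,0,0]],"turn":[[0,0,0],[0,0,0],[0,0,0],[0,0,0],[0,0,0],[0,0,0]]}'
python3 look.py w5.png canister_0
```

```text
time_s: 11.87
position: [0.5586, -0.0794, 0.2065]
orientation: [-1.811, -2.563, 0.002]
contact_force: [-0.7, 0.1, -0.1]
opening: 0.651
time_s: 12.7
position: [0.4079, -0.2901, 0.2067]
orientation: [-1.817, -2.559, -0.0]
contact_force: [-0.0, -0.1, 0.4]
opening: 0.65
time_s: 13.2
position: [0.4076, -0.2883, 0.1152]
orientation: [-1.814, -2.555, -0.0]
contact_force: [-0.3, 0.1, 0.9]
opening: 0.649
[ 0.4076 -0.2883  0.1152] 0.6491107390157292
canister_0 0.95 [ 0.4138 -0.292   0.0221] [287. 227.]
canister_0 0.8 [ 0.5998 -0.302   0.0222] [478. 299.]
canister_0 0.72 [ 0.5624 -0.0768  0.0444] [556.  43.]
```

View pics/w5.png

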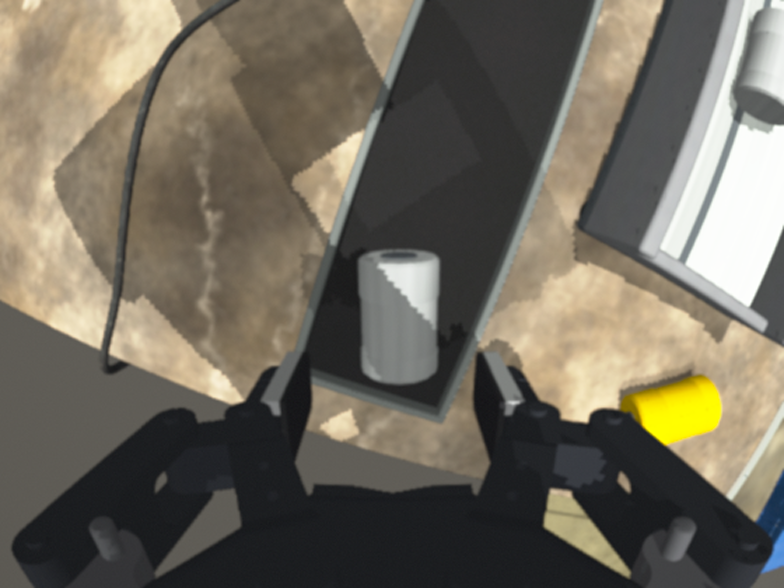

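Canister B at (400,318) is parallel to the pads and needs about 5 mm of correction.

```bash
python3 -m handwheel '{"gripper":[0.35,0.35,0.35,0.35,0.35,0.35,0.35,0.35],"linear":[[-0.5,0.5,0],[0,0,2],[0,0,2],[0,0,2],[0,0,1],[0,0,1],[0,0,0.7],[0,0,0]],"turn":[[0,0,0],[0,0,0],[0,0,0],[0,0,0],[0,0,0],[0,0,0],[0,0,0],[0,0,0]]}' 
python3 -m handwheel '{"gripper":[0.8,0.8,0.8,0.8,0.8,0.8,0.8],"linear":[[0,0,0],[0,0,0],[0,0,0],[0,0,0],[0,0,0],[0,0,0],[0,0,0]],"turn":[[0,0,0],[0,0,0],[0,0,0],[0,0,0],[0,0,0],[0,0,0],[0,0,0]]}' 50
python3 -m handwheel '{"gripper":[0.8,0.8,0.8,0.8,0.8,0.8,0.8,0.8],"linear":[[0,0,-1],[0,0,-2],[0,0,-2],[0,0,-2],[0,0,-2],[0,0,-2],[0,0,-2],[0,0,-1]],"turn":[[0,0,0],[0,0,0],[0,0,0],[0,0,0],[0,0,0],[0,0,0],[0,0,0],[0,0,0]]}'
python3 -m handwheel '{"gripper":[0.8,0.8,0.8,0.8,0.8],"linear":[[0,0,0],[0,0,0],[0,0,0],[0,0,0],[0,0,0]],"turn":[[0,0,0.0975],[0,0,0.0975],[0,0,0.0975],[0,0,0.0975],[0,0,0]]}'
cat > st.py <<'E'
from h import *
import sys
o=observe(); r=R.from_rotvec(o["orientation"]).as_matrix()
print(np.round(o["position"],4),"y-az",np.arctan2(r[1,1],r[0,1]).round(4),"tilt z",r[:,2].round(3),"open",round(o["opening"],3),"F",np.round(o["contact_force"],1),"T",np.round(o["wrist_torque"],2))
if len(sys.argv)>3:
    d=np.array([float(x) for x in sys.argv[1:4]])-o["position"]; print("to target, tool cm:",(r.T@d*100).round(2))
E
python3 st.py 0.5593 -0.1475 0.15
```

```text
time_s: 13.97
position: [0.4159, -0.2927, 0.0307]
orientation: [-1.818, -2.561, -0.0]
contact_force: [-0.7, 0.1, 0.2]
opening: 0.65
time_s: 14.55
position: [0.4165, -0.2933, 0.0321]
orientation: [1.818, 2.56, 0.0]
contact_force: [0.1, 0.3, 6.5]
opening: 0.448
time_s: 15.22
position: [0.4162, -0.2931, 0.1737]
orientation: [1.817, 2.559, 0.0]
contact_force: [0.3, -0.9, -2.2]
opening: 0.445
time_s: 15.63
position: [0.4153, -0.2924, 0.1708]
orientation: [-2.281, -2.158, 0.0]
contact_force: [0.4, -0.8, -1.2]
opening: 0.449
[ 0.4153 -0.2924  0.1708] y-az -0.0555 tilt z [-0.001  0.001 -1.   ] open 0.449 F [ 0.4 -0.8 -1.2] T [-0.03 -0.01 -0.02]
to target, tool cm: [15.26 13.58  2.08]
```

```bash
python3 -m handwheel '{"gripper":[0.8,0.8,0.8,0.8,0.8,0.8,0.8,0.8,0.8,0.8],"linear":[[1.7,1.5,0],[1.7,1.5,0],[1.7,1.5,0],[1.7,1.5,0],[1.7,1.5,0],[1.7,1.5,0],[1.7,1.5,0],[1.7,1.5,0],[1.66,1.58,0],[0,0,0]],"turn":[[0,0,0],[0,0,0],[0,0,0],[0,0,0],[0,0,0],[0,0,0],[0,0,0],[0,0,0],[0,0,0],[0,0,0]]}' 
python3 -m handwheel '{"gripper":[0.8,0.8,0.8],"linear":[[0,0,1],[0,0,1],[0,0,0]],"turn":[[0,0,0],[0,0,0],[0,0,0]]}'
python3 st.py 0.5593 -0.1475 0.058
```

```text
time_s: 16.47
position: [0.5621, -0.1451, 0.1708]
orientation: [-2.275, -2.167, -0.003]
contact_force: [0.6, -0.7, -1.0]
opening: 0.452
time_s: 16.72
position: [0.5571, -0.1478, 0.1482]
orientation: [-2.277, -2.157, 0.005]
contact_force: [-0.1, -0.4, -1.8]
opening: 0.446
[ 0.5571 -0.1478  0.1482] y-az -0.0539 tilt z [-0.006  0.002 -1.   ] open 0.446 F [-0.1 -0.4 -1.8] T [0.04 0.1  0.02]
to target, tool cm: [0.03 0.28 9.02]
```

```bash
python3 -m handwheel '{"gripper":[0.8,0.8,0.8,0.8,0.8,0.8,0.8,0.8,0.8],"linear":[[0,0,2],[0,0,2],[0,0,1.5],[0,0,1.5],[0,0,1],[0,0,0.5],[0,0,0.5],[0,0,0],[0,0,0]],"turn":[[0,0,0],[0,0,0],[0,0,0],[0,0,0],[0,0,0],[0,0,0],[0,0,0],[0,0,0],[0,0,0]]}' 
python3 -m handwheel '{"gripper":[0.50,0.46,0.42,0.38,0.35,0.35,0.35],"linear":[[0,0,0],[0,0,0],[0,0,0],[0,0,0],[0,0,0],[0,0,0],[0,0,0]],"turn":[[0,0,0],[0,0,0],[0,0,0],[0,0,0],[0,0,0],[0,0,0],[0,0,0]]}'
python3 -m handwheel '{"gripper":[0.35,0.35,0.35,0.35,0.35,0.35,0.35,0.35,0.35,0.35],"linear":[[0,0,-1],[0,0,-2],[0,0,-2],[0,0,-2],[0,0,-2],[0,0,-2],[0,0,-2],[0,0,-2],[0,0,-2],[0,0,-2]],"turn":[[0,0,0],[0,0,0],[0,0,0],[0,0,0],[0,0,0],[0,0,0],[0,0,0],[0,0,0],[0,0,0],[0,0,0]]}'
python3 -m handwheel '{"gripper":[0.35,0.35,0.35,0.35],"linear":[[0,0,-2],[0,0,-2],[0,0,0],[0,0,0]],"turn":[[0,0,0],[0,0,0],[0,0,0],[0,0,0]]}'
python3 look.py w6.png vee,canister_0
```

```text
time_s: 17.47
position: [0.5599, -0.148, 0.0617]
orientation: [2.28, 2.16, 0.001]
contact_force: [-0.0, -0.6, -1.8]
opening: 0.454
time_s: 18.05
position: [0.5598, -0.1477, 0.0614]
orientation: [2.28, 2.161, 0.0]
contact_force: [0.8, 1.6, -0.8]
opening: 0.646
time_s: 18.88
position: [0.5595, -0.1477, 0.2532]
orientation: [2.28, 2.16, 0.001]
contact_force: [0.2, -0.0, 0.9]
opening: 0.652
time_s: 19.22
position: [0.5599, -0.1479, 0.2929]
orientation: [2.279, 2.159, 0.003]
contact_force: [-0.0, 0.3, 0.4]
opening: 0.65
[ 0.5599 -0.1479  0.2929] 0.6502302478628982
vee 0.93 [ 0.5615 -0.1121  0.024 ] [279. 147.]
canister_0 0.69 [ 0.5994 -0.3053  0.0207] [314. 286.]
canister_0 0.6 [ 0.5593 -0.1436  0.0427] [279. 175.]
canister_0 0.57 [ 0.5614 -0.0759  0.0451] [277. 117.]
```

View pics/w6.png

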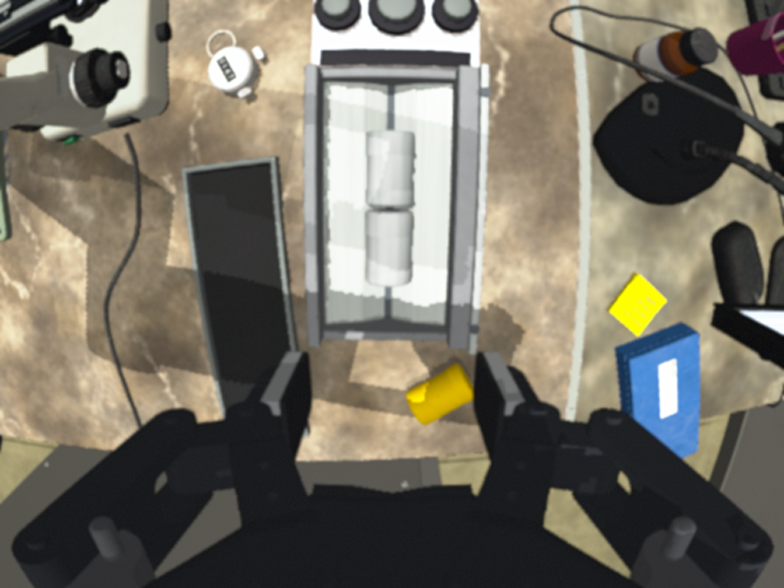

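Both canisters lie end to end on the vee line, at (390,168) and (389,247), and the tray is empty. Next, the cover.

```bash
python3 -m handwheel '{"gripper":[0.35,0.35,0.35,0.35,0.35,0.35,0.35,0.35,0.35,0.35],"linear":[[2.9,-0.6,0],[2.9,-0.6,0],[2.9,-0.6,0],[2.9,-0.6,0],[2.9,-0.6,0],[2.9,-0.6,0],[2.9,-0.6,0],[2.9,-0.6,0],[2.9,-0.6,0],[2.9,-0.6,0]],"turn":[[0,0,0],[0,0,0],[0,0,0],[0,0,0],[0,0,0],[0,0,0],[0,0,0],[0,0,0],[0,0,0],[0,0,0]]}' 
python3 -m handwheel '{"gripper":[0.5,0.5,0.5,0.5,0.5,0.5,0.5],"linear":[[2.9,-0.6,0],[2.9,-0.6,0],[2.9,-0.5,0],[2.3,-0.5,0],[0,0,0],[0,0,0],[0,0,0]],"turn":[[0,0,0],[0,0,0],[0,0,0],[0,0,0],[0,0,-0.105],[0,0,0],[0,0,0]]}'
python3 look.py w7.png cover,cover_handle,cover_back_edge
```

```text
time_s: 20.2
position: [0.5144, 0.1463, 0.29]
orientation: [-2.28, -2.16, 0.003]
contact_force: [0.6, -0.4, 0.8]
opening: 0.651
time_s: 20.78
position: [0.4989, 0.2559, 0.2902]
orientation: [-2.166, -2.275, 0.004]
contact_force: [-0.7, 0.1, -0.4]
opening: 0.502
[0.4989 0.2559 0.2902] 0.5015964067966796
cover 0.73 [ 5.406e-01  2.590e-01 -4.000e-04] [313. 172.]
cover_handle 0.56 [0.4945 0.2542 0.0454] [276. 180.]
cover_back_edge 0.95 [0.6078 0.2597 0.0053] [364. 175.]
cover_back_edge 0.58 [ 0.5383  0.257  -0.0034] [311. 173.]
```

View pics/w7.png

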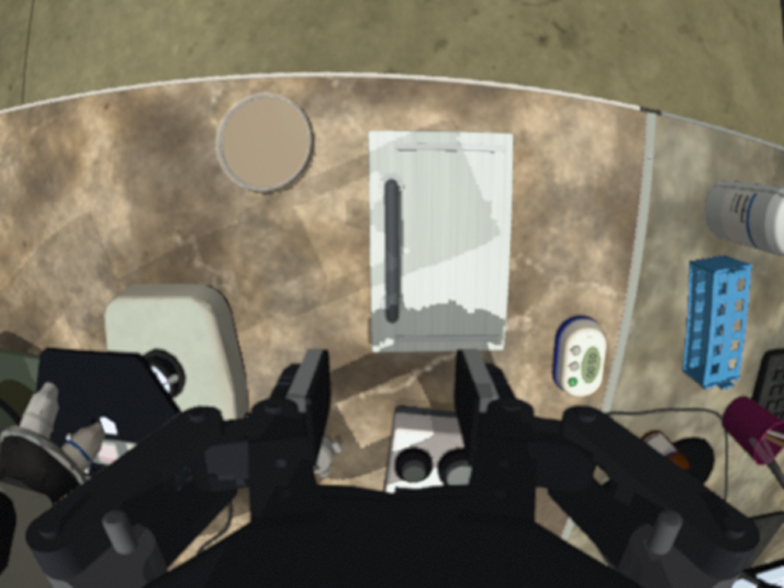

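The bar runs from (391,183) to (392,320), so it is nearly parallel to the tool. Measure it.

```bash
python3 - <<'E'
from h import *
p=snapshot("wrist"); k=1/1.4
g=lambda u,v,z: onz(p,(u*k,v*k),z,True)
a,b=g(391,182,.044),g(392,320,.044); d=a-b
print(a,b,"mid",(a+b)/2,"len",np.linalg.norm(d),"yaw",np.arctan2(-d[0],d[1]))
c=[g(369,132,.008),g(512,134,.008),g(503,349,.008),g(374,351,.008)]
print(np.round(c,4)); print("centre",np.mean(c,0),"yaw",[np.arctan2(-(c[i]-c[j])[0],(c[i]-c[j])[1]) for i,j in((0,3),(1,2))], np.linalg.norm(c[0]-c[1]),np.linalg.norm(c[0]-c[3]))
E
python3 st.py
```

```text
[0.4958989  0.31181315 0.044     ] [0.50242044 0.19469499 0.044     ] mid [0.49915967 0.25325407 0.044     ] len 0.11729959123125087 yaw 0.0556259649024002
[[0.4744 0.3547 0.008 ]
 [0.6023 0.3623 0.008 ]
 [0.614  0.1567 0.008 ]
 [0.4872 0.1496 0.008 ]]
centre [0.54446142 0.25581409 0.008     ] yaw [np.float64(0.06227294520154805), np.float64(0.05720046307505556)] 0.12813679940743927 0.20548148568030472
[0.4995 0.2553 0.2913] y-az 0.049 tilt z [-0. -0. -1.] open 0.498 F [ 0.1 -0.2 -1.1] T [ 0.01 -0.03  0.05]
```

```bash
python3 -m handwheel '{"gripper":[0.5,0.5,0.5,0.5,0.5,0.5,0.5,0.5,0.5,0.5],"linear":[[-0.2,0,2],[0,0,2.4],[0,0,2.4],[0,0,2.4],[0,0,2.4],[0,0,2.4],[0,0,2.4],[0,0,2],[0,0,1.5],[0,0,0]],"turn":[[0,0,-0.009],[0,0,0],[0,0,0],[0,0,0],[0,0,0],[0,0,0],[0,0,0],[0,0,0],[0,0,0],[0,0,0]]}' 
python3 -m handwheel '{"gripper":[0.5,0.5,0.5,0.5,0.5,0.5,0.5],"linear":[[0,0,1],[0,0,1],[0,0,1],[0,0,1],[0,0,1],[0,0,0],[0,0,0]],"turn":[[0,0,0],[0,0,0],[0,0,0],[0,0,0],[0,0,0],[0,0,0],[0,0,0]]}'
python3 look.py w8.png cover_handle
python3 st.py 0.4994 0.2533 0.042
```

```text
time_s: 21.87
position: [0.4977, 0.2527, 0.0893]
orientation: [-2.154, -2.284, 0.01]
contact_force: [-0.3, -0.4, 0.6]
opening: 0.498
time_s: 22.45
position: [0.4991, 0.2539, 0.0416]
orientation: [-2.153, -2.287, 0.002]
contact_force: [0.1, 0.0, -0.6]
opening: 0.502
[0.4991 0.2539 0.0416] 0.5024468954944189
cover_handle 0.93 [0.4981 0.2537 0.0442] [278. 286.]
[0.4998 0.2543 0.0426] y-az 0.06 tilt z [ 0.001  0.    -1.   ] open 0.505 F [-0.  -0.3 -0.2] T [0.02 0.01 0.03]
to target, tool cm: [-0.09 -0.05  0.06]
```

View pics/w8.png

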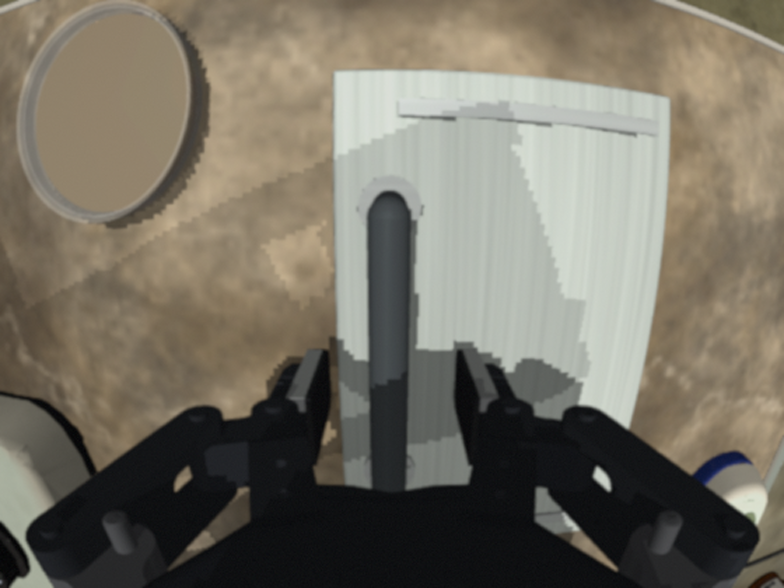

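The bar (388,330) is between the pads. Grip it firmly and test a small lift.

```bash
python3 -m handwheel '{"gripper":[1,1,1,1,1,1,1,1,1],"linear":[[0,0,0],[0,0,0],[0,0,0],[0,0,0],[0,0,0],[0,0,0],[0,0,0],[0,0,0],[0,0,0]],"turn":[[0,0,0],[0,0,0],[0,0,0],[0,0,0],[0,0,0],[0,0,0],[0,0,0],[0,0,0],[0,0,0]]}' 120
python3 st.py
python3 -m handwheel '{"gripper":[1,1,1,1,1,1,1,1,1],"linear":[[0,0,-0.5],[0,0,-0.5],[0,0,-0.5],[0,0,-0.5],[0,0,-0.5],[0,0,-0.5],[0,0,-0.5],[0,0,-0.5],[0,0,0]],"turn":[[0,0,0],[0,0,0],[0,0,0],[0,0,0],[0,0,0],[0,0,0],[0,0,0],[0,0,0],[0,0,0]]}'
cat > cov.py <<'E'
from h import *
import subprocess
o=observe(); r=R.from_rotvec(o["orientation"]).as_matrix(); print("TCP",np.round(o["position"],4),"y-az",np.arctan2(r[1,1],r[0,1]).round(4),"pitch",np.arctan2(-r[0,2],-r[2,2]).round(3),"F",np.round(o["contact_force"],1),"T",np.round(o["wrist_torque"],2),"open",round(o["opening"],3))
for n in ("side","wrist","top"):
    p=snapshot(n); D={}
    for t in ("cover_handle","cover","cover_back_edge"):
        for d in tip_of(t,p)[:1]: D[t]=np.array(d["location"]); print(n,t,round(d["confidence"],2),D[t].round(4))
    if len(D)==3:
        for a,b,off in (("cover_back_edge","cover",0),("cover_back_edge","cover_handle",np.arctan2(44,110))):
            d=D[a]-D[b]; print("  tilt",(np.arctan2(-d[2],np.hypot(d[0],d[1]))-off).round(3),"yaw",np.arctan2(d[1],d[0]).round(3))
E
python3 cov.py
```

```text
time_s: 23.3
position: [0.4992, 0.2541, 0.0431]
orientation: [-2.154, -2.287, -0.0]
contact_force: [-2.6, -0.7, 5.9]
opening: 0.099
[0.4992 0.2541 0.0431] y-az 0.0598 tilt z [-0.  0. -1.] open 0.099 F [-2.6 -0.7  5.9] T [-0.04  0.46 -0.  ]
time_s: 24.05
position: [0.5002, 0.2544, 0.0836]
orientation: [2.153, 2.287, 0.004]
contact_force: [-0.1, -0.8, -7.2]
opening: 0.096
TCP [0.5002 0.2544 0.0836] y-az 0.06 pitch -0.002 F [-0.1 -0.8 -7.2] T [ 0.01  0.25 -0.03] open 0.096
side cover_handle 0.68 [0.5005 0.258  0.088 ]
side cover 0.61 [0.5436 0.2532 0.0358]
side cover_back_edge 0.55 [0.6076 0.2607 0.0372]
  tilt -0.022 yaw 0.117
  tilt 0.062 yaw 0.025
wrist cover_handle 0.84 [0.4975 0.255  0.0829]
wrist cover 0.74 [0.539  0.2566 0.0338]
wrist cover_back_edge 0.89 [0.6075 0.2614 0.0393]
  tilt -0.08 yaw 0.07
  tilt -0.004 yaw 0.058
top cover_handle 0.97 [0.4985 0.2536 0.0806]
top cover 0.73 [0.5437 0.2604 0.0388]
top cover_back_edge 0.96 [0.6048 0.2578 0.0367]
  tilt 0.034 yaw -0.043
  tilt 0.011 yaw 0.039
```

The plate is held level and carries its full weight of 7.2 N without sag. Lift, yaw to the tester, then pitch to 0.35 rad.

```bash
python3 -m handwheel '{"gripper":[1,1,1,1,1,1,1,1,1,1],"linear":[[0,0,-1],[0,0,-1.5],[0,0,-2],[0,0,-2],[0,0,-2],[0,0,-2],[0,0,-2],[0,0,-2],[0,0,-1.5],[0,0,-1]],"turn":[[0,0,0],[0,0,0],[0,0,0],[0,0,0],[0,0,0],[0,0,0],[0,0,0],[0,0,0],[0,0,0],[0,0,0]]}'
python3 -m handwheel '{"gripper":[1,1,1,1,1,1,1,1,1,1],"linear":[[0,0,0],[0,0,0],[0,0,0],[0,0,0],[0,0,0],[0,0,0],[0,0,0],[0,0,0],[0,0,0],[0,0,0]],"turn":[[0,0,0.04],[0,0,0.04],[0,0,0.033],[0.05,0,0],[0.06,0,0],[0.06,0,0],[0.06,0,0],[0.06,0,0],[0.06,0,0],[0,0,0]]}'
python3 cov.py
cat > tgt.py <<'E'
# pose for plate pitch th with back edge at tester (xb,y0,zb mm); prints tool-frame shift needed
from h import *
import sys
th,xb,zb=[float(x) for x in sys.argv[1:4]]; t=np.array([.561,-.1125]); psi=-.053
v=np.array([-110,44.])/1e3; c,s=np.cos(th),np.sin(th)
X=xb/1e3+v[0]*c+v[1]*s-.001*s; Z=zb/1e3-v[0]*s+v[1]*c-.001*c; Y=.0008
W=np.r_[t+[X*np.cos(psi)-Y*np.sin(psi),X*np.sin(psi)+Y*np.cos(psi)],Z]
o=observe(); r=R.from_rotvec(o["orientation"]).as_matrix()
G=R.from_euler("z",psi)*R.from_euler("y",th)*R.from_matrix([[0,1,0],[1,0,0],[0,0,-1]])
print("target",W.round(4),"pos",np.round(o["position"],4),"shift tool cm",(r.T@(W-o["position"])*100).round(2),"turn",(R.from_matrix(r).inv()*G).as_rotvec().round(4),"F",np.round(o["contact_force"],1),"T",np.round(o["wrist_torque"],2))
E
python3 tgt.py 0.35 60 128
```

```text
time_s: 25.48
position: [0.4999, 0.2542, 0.2551]
orientation: [2.153, 2.286, 0.005]
contact_force: [-0.3, -0.0, -6.5]
opening: 0.096
time_s: 26.32
position: [0.5013, 0.2537, 0.2507]
orientation: [-2.082, -1.971, 0.35]
contact_force: [1.0, 0.5, -8.2]
opening: 0.099
TCP [0.5013 0.2537 0.2507] y-az -0.0546 pitch 0.35 F [ 1.   0.5 -8.2] T [-0.05 -0.46 -0.03] open 0.099
side cover_handle 0.66 [0.5021 0.255  0.2562]
side cover 0.74 [0.5275 0.2474 0.192 ]
side cover_back_edge 0.64 [0.5859 0.2504 0.1671]
  tilt 0.403 yaw 0.051
  tilt 0.435 yaw -0.055
wrist cover_handle 0.82 [0.4952 0.2581 0.2555]
wrist cover 0.83 [0.5233 0.257  0.1928]
wrist cover_back_edge 0.71 [0.5836 0.2497 0.1736]
  tilt 0.306 yaw -0.12
  tilt 0.365 yaw -0.095
top cover_back_edge 0.61 [0.5832 0.2481 0.1753]
target [ 0.5325 -0.1102  0.2061] pos [0.4994 0.2541 0.2526] shift tool cm [-36.2    6.5    2.57] turn [ 0.0006 -0.0001  0.0003] F [ 1.3  0.2 -7.1] T [-0.06 -0.38  0.01]
```

```bash
python3 -m handwheel '{"gripper":[1,1,1,1,1,1,1,1,1,1],"linear":[[-1,0,0],[-2,0,0],[-2.7,0,0],[-2.7,0,0],[-2.7,0,0],[-2.7,0,0],[-2.7,0,0],[-2.7,0,0],[-2.7,0,0],[-2.7,0,0]],"turn":[[0,0,0],[0,0,0],[0,0,0],[0,0,0],[0,0,0],[0,0,0],[0,0,0],[0,0,0],[0,0,0],[0,0,0]]}'
python3 -m handwheel '{"gripper":[1,1,1,1,1,1,1,1],"linear":[[-2.7,0,0],[-2.7,0,0],[-2.7,0,0],[-2,0,0],[-1.5,0,0],[0,0,0],[0,0,0],[0,0,0]],"turn":[[0,0,0],[0,0,0],[0,0,0],[0,0,0],[0,0,0],[0,0,0],[0,0,0],[0,0,0]]}'
python3 tgt.py 0.35 60 108
```

```text
time_s: 27.75
position: [0.4859, 0.0065, 0.2525]
orientation: [-2.081, -1.973, 0.348]
contact_force: [0.4, -0.0, -7.5]
opening: 0.1
time_s: 28.42
position: [0.4801, -0.1072, 0.2524]
orientation: [-2.08, -1.972, 0.348]
contact_force: [-0.1, 0.4, -6.0]
opening: 0.097
target [ 0.5325 -0.1102  0.1861] pos [ 0.4801 -0.1072  0.2524] shift tool cm [-0.02  7.2   4.42] turn [ 0.0001 -0.0011 -0.0001] F [-0.1  0.4 -6. ] T [-0.09 -0.38 -0.  ]
```

```bash
python3 -m handwheel '{"gripper":[1,1,1,1,1,1,1,1],"linear":[[0,1.2,0.74],[0,1.2,0.74],[0,1.2,0.74],[0,1.2,0.74],[0,1.2,0.74],[0,1.2,0.74],[0,0,0],[0,0,0]],"turn":[[0,0,0],[0,0,0],[0,0,0],[0,0,0],[0,0,0],[0,0,0],[0,0,0],[0,0,0]]}'
python3 cov.py
python3 tgt.py 0.35 60 80
python3 - <<'E'
from h import *
p=snapshot("side"); save(p,"s1.png",(180,100,400,265),3.5)
E
```

```text
time_s: 29.08
position: [0.5326, -0.1101, 0.1847]
orientation: [-2.078, -1.971, 0.351]
contact_force: [0.1, -0.2, -6.5]
opening: 0.095
TCP [ 0.5326 -0.1101  0.1847] y-az -0.0526 pitch 0.353 F [ 0.1 -0.2 -6.5] T [ 0.01 -0.35 -0.07] open 0.095
side cover_handle 0.94 [ 0.5331 -0.1066  0.1877]
side cover 0.7 [ 0.5595 -0.1122  0.1235]
side cover_back_edge 0.88 [ 0.6196 -0.1146  0.1044]
  tilt 0.307 yaw -0.04
  tilt 0.384 yaw -0.092
wrist cover_handle 0.76 [ 0.5331 -0.1075  0.188 ]
wrist cover 0.94 [ 0.5548 -0.1101  0.1261]
wrist cover_back_edge 0.73 [ 0.6169 -0.1142  0.1122]
  tilt 0.22 yaw -0.066
  tilt 0.353 yaw -0.08
target [ 0.5325 -0.1102  0.1581] pos [ 0.5326 -0.1102  0.1861] shift tool cm [0.   0.95 2.63] turn [ 0.0003 -0.0001 -0.    ] F [-0.7 -0.3 -8.3] T [-0.   -0.37  0.01]
```

View pics/s1.png

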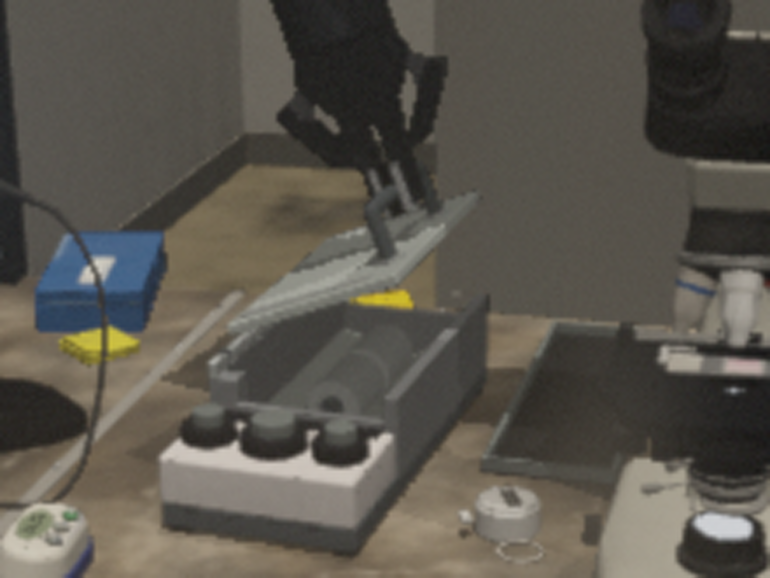

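The plate is above the tester, tilted with its back edge over the back ledge. Lower it vertically to just above contact, then feel for it.

```bash
python3 -m handwheel '{"gripper":[1,1,1,1,1,1,1],"linear":[[0,0.18,0.5],[0,0.18,0.5],[0,0.18,0.5],[0,0.18,0.5],[0,0.1,0.28],[0,0,0],[0,0,0]],"turn":[[0,0,0],[0,0,0],[0,0,0],[0,0,0],[0,0,0],[0,0,0],[0,0,0]]}'
python3 tgt.py 0.35 60 78
python3 -m handwheel '{"gripper":[1,1,1,1],"linear":[[0,0.034,0.094],[0,0.034,0.094],[0,0,0],[0,0,0]],"turn":[[0,0,0],[0,0,0],[0,0,0],[0,0,0]]}'
python3 tgt.py 0.35 60 78
python3 -m handwheel '{"gripper":[1,1,1,1],"linear":[[0,0.034,0.094],[0,0.034,0.094],[0,0,0],[0,0,0]],"turn":[[0,0,0],[0,0,0],[0,0,0],[0,0,0]]}'
python3 tgt.py 0.35 60 78
```

```text
time_s: 30.32
position: [0.5325, -0.1102, 0.1614]
orientation: [-2.08, -1.973, 0.349]
contact_force: [0.3, -0.4, -7.3]
opening: 0.101
target [ 0.5325 -0.1102  0.1561] pos [ 0.5325 -0.1102  0.1614] shift tool cm [-0.    0.19  0.49] turn [-0.0007 -0.0001  0.0001] F [ 0.3 -0.4 -7.3] T [ 0.02 -0.35  0.02]
time_s: 30.65
position: [0.5326, -0.1102, 0.1598]
orientation: [-2.08, -1.973, 0.349]
contact_force: [1.1, -0.5, -8.0]
opening: 0.1
target [ 0.5325 -0.1102  0.1561] pos [ 0.5326 -0.1102  0.1598] shift tool cm [0.   0.12 0.35] turn [ 0.0003 -0.      0.    ] F [ 1.1 -0.5 -8. ] T [-0.01 -0.39 -0.05]
time_s: 30.98
position: [0.5324, -0.1102, 0.1578]
orientation: [-2.08, -1.973, 0.349]
contact_force: [-1.5, -0.5, -4.6]
opening: 0.1
target [ 0.5325 -0.1102  0.1561] pos [ 0.5324 -0.1102  0.1578] shift tool cm [0.   0.06 0.16] turn [-0. -0. -0.] F [-1.5 -0.5 -4.6] T [-0.02 -0.21 -0.04]
```

```bash
python3 -m handwheel '{"gripper":[1,1,1,1,1],"linear":[[0,0.017,0.047],[0,0.017,0.047],[0,0,0],[0,0,0],[0,0,0]],"turn":[[0,0,0],[0,0,0],[0,0,0],[0,0,0],[0,0,0]]}'
python3 cov.py
python3 tgt.py 0.35 60 78
python3 - <<'E'
from h import *
p=snapshot("side"); save(p,"s2.png",(220,140,340,240),6.5)
E
```

```text
time_s: 31.4
position: [0.5324, -0.1102, 0.1569]
orientation: [-2.08, -1.973, 0.349]
contact_force: [-2.2, -0.0, -1.6]
opening: 0.095
TCP [ 0.5324 -0.1102  0.1569] y-az -0.053 pitch 0.35 F [-2.2 -0.  -1.6] T [-0.01  0.07 -0.01] open 0.095
side cover_handle 0.56 [ 0.5322 -0.1092  0.1602]
side cover 0.7 [ 0.5594 -0.1118  0.0976]
side cover_back_edge 0.85 [ 0.6227 -0.1186  0.0795]
  tilt 0.277 yaw -0.107
  tilt 0.345 yaw -0.103
wrist cover_handle 0.7 [ 0.5314 -0.1113  0.1576]
wrist cover 0.73 [ 0.5575 -0.1109  0.0987]
wrist cover_back_edge 0.95 [ 0.6182 -0.112   0.0829]
  tilt 0.255 yaw -0.018
  tilt 0.33 yaw -0.008
top cover_back_edge 0.65 [ 0.3789  0.3461 -0.0047]
target [ 0.5325 -0.1102  0.1561] pos [ 0.5325 -0.1102  0.1567] shift tool cm [0.   0.02 0.05] turn [-0.0001 -0.0001  0.    ] F [-1.7 -1.3 -2.3] T [-0.05  0.08 -0.  ]
```

View pics/s2.png

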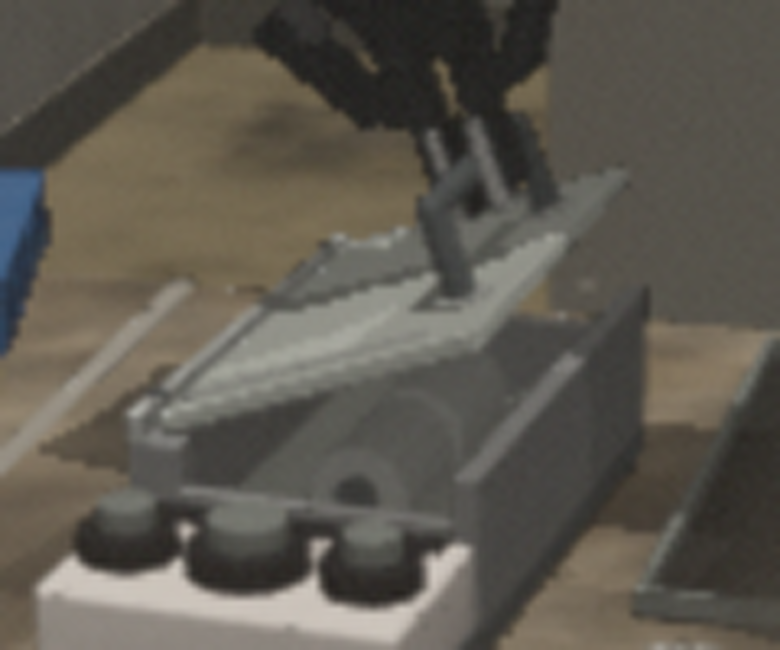

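The back edge rests on the ledge just in front of the lip with about 5 N, and the front is raised 0.35 rad. Pivot slowly about that edge.

```bash
python3 -m handwheel '{"gripper":[1,1,1,1,1,1,1,1,1,1],"linear":[[0,-0.084,0.221],[0,-0.084,0.221],[0,-0.084,0.221],[0,-0.084,0.221],[0,-0.084,0.221],[0,-0.084,0.221],[0,-0.084,0.221],[0,-0.084,0.221],[0,0,0],[0,0,0]],"turn":[[-0.02,0,0],[-0.02,0,0],[-0.02,0,0],[-0.02,0,0],[-0.02,0,0],[-0.02,0,0],[-0.02,0,0],[-0.02,0,0],[0,0,0],[0,0,0]]}'
python3 tgt.py 0.19 60 78.6
python3 -m handwheel '{"gripper":[1,1,1,1,1,1],"linear":[[0,-0.084,0.221],[0,-0.084,0.221],[0,-0.084,0.221],[0,-0.084,0.221],[0,0,0],[0,0,0]],"turn":[[-0.02,0,0],[-0.02,0,0],[-0.02,0,0],[-0.02,0,0],[0,0,0],[0,0,0]]}'
python3 tgt.py 0.11 60 78.6; python3 cov.py
```

```text
time_s: 32.88
position: [0.5211, -0.1095, 0.1414]
orientation: [-2.175, -2.062, 0.197]
contact_force: [-1.4, -1.0, -5.2]
opening: 0.098
target [ 0.5212 -0.1096  0.1416] pos [ 0.5211 -0.1095  0.1414] shift tool cm [-0.01  0.01 -0.02] turn [-0.0005 -0.0003 -0.0001] F [-1.4 -1.  -5.2] T [0.06 0.04 0.01]
time_s: 33.38
position: [0.5166, -0.1093, 0.1333]
orientation: [-2.22, -2.105, 0.116]
contact_force: [0.0, 0.3, -5.4]
opening: 0.093
target [ 0.5165 -0.1093  0.1334] pos [ 0.5166 -0.1093  0.1333] shift tool cm [-0.   -0.02 -0.01] turn [-0.0007 -0.0002 -0.    ] F [ 0.   0.3 -5.4] T [-0.01  0.06 -0.02]
TCP [ 0.5166 -0.1093  0.1333] y-az -0.053 pitch 0.111 F [ 0.   0.3 -5.4] T [-0.01  0.06 -0.02] open 0.093
side cover_handle 0.94 [ 0.5183 -0.1055  0.1387]
side cover 0.81 [ 0.5591 -0.1135  0.0814]
side cover_back_edge 0.64 [0.6961 0.1511 0.0047]
  tilt 0.252 yaw 1.093
  tilt 0.025 yaw 0.965
wrist cover_handle 0.77 [ 0.5163 -0.109   0.1365]
wrist cover 0.87 [ 0.5541 -0.1136  0.0818]
wrist cover_back_edge 0.92 [ 0.6211 -0.1144  0.0803]
  tilt 0.022 yaw -0.012
  tilt 0.111 yaw -0.051
top cover_handle 0.79 [ 0.5185 -0.1091  0.1327]
top cover 0.56 [ 0.5573 -0.1095  0.0866]
top cover_back_edge 0.59 [ 0.6212 -0.1158  0.0806]
  tilt 0.093 yaw -0.098
  tilt 0.088 yaw -0.065
```

```bash
python3 -m handwheel '{"gripper":[1,1,1,1,1,1],"linear":[[0,-0.084,0.221],[0,-0.084,0.221],[0,-0.063,0.166],[0,-0.063,0.166],[0,0,0],[0,0,0]],"turn":[[-0.02,0,0],[-0.02,0,0],[-0.015,0,0],[-0.015,0,0],[0,0,0],[0,0,0]]}'
python3 tgt.py 0.04 60 78.6
python3 -m handwheel '{"gripper":[1,1,1,1,1,1],"linear":[[0,-0.042,0.11],[0,-0.042,0.11],[0,-0.042,0.11],[0,-0.021,0.055],[0,0,0],[0,0,0]],"turn":[[-0.01,0,0],[-0.01,0,0],[-0.01,0,0],[-0.005,0,0],[0,0,0],[0,0,0]]}'
python3 tgt.py 0.0 60 78.6
```

```text
time_s: 34.48
position: [0.5126, -0.1091, 0.126]
orientation: [-2.258, -2.141, 0.043]
contact_force: [-1.0, 0.9, -4.0]
opening: 0.1
target [ 0.5129 -0.1091  0.126 ] pos [ 0.5126 -0.1091  0.126 ] shift tool cm [0.   0.03 0.  ] turn [-0.0006 -0.0001 -0.    ] F [-1.   0.9 -4. ] T [-0.02  0.15  0.05]
time_s: 34.98
position: [0.5113, -0.1091, 0.1222]
orientation: [-2.277, -2.159, 0.005]
contact_force: [-0.7, -0.3, -3.9]
opening: 0.091
target [ 0.5111 -0.1091  0.1216] pos [ 0.5113 -0.1091  0.1222] shift tool cm [ 0.   -0.02  0.06] turn [-0.005  -0.0001 -0.    ] F [-0.7 -0.3 -3.9] T [-0.04  0.08  0.01]
```

```bash
python3 -m handwheel '{"gripper":[1,1,1,1,1],"linear":[[0,-0.021,0.055],[0,0,0.03],[0,0,0],[0,0,0],[0,0,0]],"turn":[[-0.005,0,0],[0,0,0],[0,0,0],[0,0,0],[0,0,0]]}'
python3 tgt.py 0.0 60 78.6
python3 -m handwheel '{"gripper":[1,1,1,1,1],"linear":[[0,0,0.05],[0,0,0.05],[0,0,0],[0,0,0],[0,0,0]],"turn":[[0,0,0],[0,0,0],[0,0,0],[0,0,0],[0,0,0]]}'
python3 tgt.py 0.0 60 78.6;python3 cov.py
```

```text
time_s: 35.4
position: [0.511, -0.1091, 0.1212]
orientation: [-2.279, -2.162, 0.0]
contact_force: [-1.4, -1.0, -3.9]
opening: 0.099
target [ 0.5111 -0.1091  0.1216] pos [ 0.511  -0.1091  0.1212] shift tool cm [ 0.    0.01 -0.04] turn [-0.0004 -0.0001  0.    ] F [-1.4 -1.  -3.9] T [-0.01  0.17 -0.02]
time_s: 35.82
position: [0.511, -0.1091, 0.1211]
orientation: [2.279, 2.162, 0.0]
contact_force: [-4.1, -0.7, 6.1]
opening: 0.094
target [ 0.5111 -0.1091  0.1216] pos [ 0.511  -0.1091  0.1211] shift tool cm [ 0.    0.01 -0.05] turn [0.0001 0.0001 0.0001] F [-4.1 -0.7  6.1] T [ 0.05  0.76 -0.04]
TCP [ 0.511  -0.1091  0.1211] y-az -0.0529 pitch -0.0 F [-4.1 -0.7  6.1] T [ 0.05  0.76 -0.04] open 0.094
side cover_handle 0.65 [ 0.5137 -0.1043  0.1255]
side cover 0.81 [ 0.5538 -0.1146  0.0731]
side cover_back_edge 0.77 [ 0.6222 -0.1144  0.0792]
  tilt -0.089 yaw 0.003
  tilt 0.021 yaw -0.093
wrist cover_handle 0.64 [ 0.5102 -0.1118  0.1213]
wrist cover 0.91 [ 0.5521 -0.1141  0.0778]
wrist cover_back_edge 0.69 [ 0.6171 -0.1135  0.079 ]
  tilt -0.018 yaw 0.009
  tilt -0.004 yaw -0.016
top cover_back_edge 0.78 [ 0.6189 -0.1167  0.0782]
```

The plate is flat, at z = 0.078, and the front wall takes load. Relax the press, open and retreat.

```bash
python3 -m handwheel '{"gripper":[1,1,1,0.9,0.85,0.8,0.75,0.7,0.7,0.7],"linear":[[0,0,-0.07],[0,0,0],[0,0,0],[0,0,0],[0,0,0],[0,0,0],[0,0,0],[0,0,0],[0,0,0],[0,0,0]],"turn":[[0,0,0],[0,0,0],[0,0,0],[0,0,0],[0,0,0],[0,0,0],[0,0,0],[0,0,0],[0,0,0],[0,0,0]]}' 20
python3 st.py
python3 -m handwheel '{"gripper":[0.6,0.6,0.6,0.6,0.6,0.6,0.6,0.6,0.6,0.6],"linear":[[0,0,0],[0,0,-1],[0,0,-2],[0,0,-2],[0,0,-2],[0,0,-2],[0,0,-2],[0,0,-2],[0,0,-2],[0,0,-2]],"turn":[[0,0,0],[0,0,0],[0,0,0],[0,0,0],[0,0,0],[0,0,0],[0,0,0],[0,0,0],[0,0,0],[0,0,0]]}'
python3 -m handwheel '{"gripper":[1,1,1,1,1,1,1,1],"linear":[[0,0,-1],[0,0,0],[0,0,0],[0,0,0],[0,0,0],[0,0,0],[0,0,0],[0,0,0]],"turn":[[0,0,0],[0,0,0],[0,0,0],[0,0,0],[0,0,0],[0,0,0],[0,0,0],[0,0,0]]}'
python3 cov.py
python3 look.py w9.png key_front_top,key_middle_top,key_back_top
```

```text
time_s: 37.25
position: [0.5115, -0.1091, 0.121]
orientation: [2.279, 2.161, 0.001]
contact_force: [-0.2, -0.3, -1.1]
opening: 0.299
[ 0.5115 -0.1091  0.121 ] y-az -0.053 tilt z [ 0.001 -0.    -1.   ] open 0.299 F [-0.2 -0.3 -1.1] T [-0.05  0.01 -0.03]
time_s: 38.08
position: [0.511, -0.109, 0.2929]
orientation: [2.279, 2.161, 0.001]
contact_force: [0.4, 0.6, -0.1]
opening: 0.402
time_s: 38.75
position: [0.511, -0.109, 0.3004]
orientation: [-2.279, -2.161, 0.001]
contact_force: [-0.6, 0.2, 0.4]
opening: -0.001
TCP [ 0.511  -0.109   0.3004] y-az -0.053 pitch 0.001 F [-0.6  0.2  0.4] T [-0.05 -0.01  0.01] open -0.001
side cover_handle 0.56 [ 0.5121 -0.108   0.1224]
side cover 0.94 [ 0.5581 -0.1172  0.0734]
side cover_back_edge 0.97 [ 0.6213 -0.1145  0.0768]
  tilt -0.054 yaw 0.043
  tilt 0.014 yaw -0.059
wrist cover_handle 0.63 [ 0.5104 -0.1106  0.1233]
wrist cover 0.75 [ 0.5562 -0.1085  0.0754]
wrist cover_back_edge 0.68 [ 0.6203 -0.1144  0.0824]
  tilt -0.108 yaw -0.092
  tilt -0.024 yaw -0.035
top cover_handle 0.76 [ 0.5127 -0.1093  0.1186]
top cover 0.7 [ 0.555  -0.1132  0.0772]
top cover_back_edge 0.87 [ 0.6207 -0.1152  0.0796]
  tilt -0.036 yaw -0.03
  tilt -0.034 yaw -0.055
[ 0.5111 -0.1091  0.301 ] 0.0009631302853407222
key_front_top 0.61 [0.5275 0.0564 0.0752] [287.  31.]
key_middle_top 0.8 [0.5765 0.053  0.0763] [333.  33.]
key_back_top 0.63 [0.6267 0.0519 0.0741] [377.  36.]
```

View pics/w9.png

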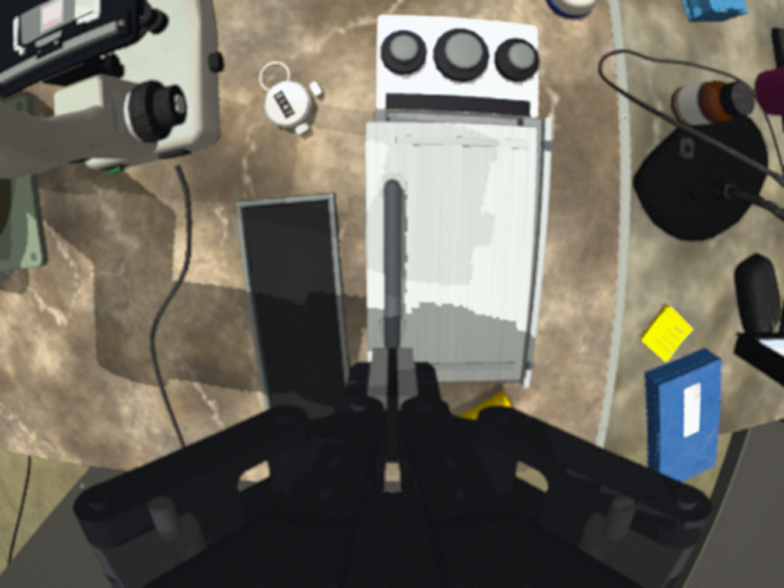

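The cover lies square against the lip with a thin dark gap at column 537, and the bar is at (392,265). The keys are at (404,48), (461,53) and (517,58). With the gripper shut, go above the front key.

```bash
python3 -m handwheel '{"gripper":[1,1,1,1,1,1,1,1],"linear":[[2.3,0.12,0],[2.7,0.12,0],[2.7,0.12,0],[2.7,0.12,0],[2.7,0.12,0],[2,0.12,0],[1.1,0.1,0],[0,0,0]],"turn":[[0,0,0],[0,0,0],[0,0,0],[0,0,0],[0,0,0],[0,0,0],[0,0,0],[0,0,0]]}'
python3 -m handwheel '{"gripper":[1,1,1,1,1,1,1,1,1,1],"linear":[[0,0,2],[0,0,2],[0,0,2],[0,0,2],[0,0,2],[0,0,2],[0,0,2],[0,0,2],[0,0,2],[0,0,0]],"turn":[[0,0,0],[0,0,0],[0,0,0],[0,0,0],[0,0,0],[0,0,0],[0,0,0],[0,0,0],[0,0,0],[0,0,0]]}'
python3 st.py 0.528 0.053 0.097
python3 look.py w10.png key_front_top,key_middle_top,key_back_top
```

```text
time_s: 40.22
position: [0.5281, 0.054, 0.3008]
orientation: [-2.276, -2.165, -0.001]
contact_force: [-0.4, 0.0, -0.4]
opening: 0.001
time_s: 41.05
position: [0.5253, 0.0508, 0.1175]
orientation: [-2.277, -2.158, 0.01]
contact_force: [-0.3, -0.4, -0.1]
opening: 0.0
[0.5253 0.0508 0.1175] y-az -0.054 tilt z [-0.008 -0.001 -1.   ] open 0.0 F [-0.3 -0.4 -0.1] T [-0.02  0.03  0.02]
to target, tool cm: [0.24 0.27 2.05]
[0.5253 0.0508 0.1175] 0.0002646365214103557
key_front_top 0.58 [0.5303 0.0579 0.0773] [289. 235.]
key_middle_top 0.56 [0.5771 0.0516 0.0782] [374. 241.]
key_back_top 0.76 [0.6244 0.0515 0.0766] [447. 234.]
```

View pics/w10.png

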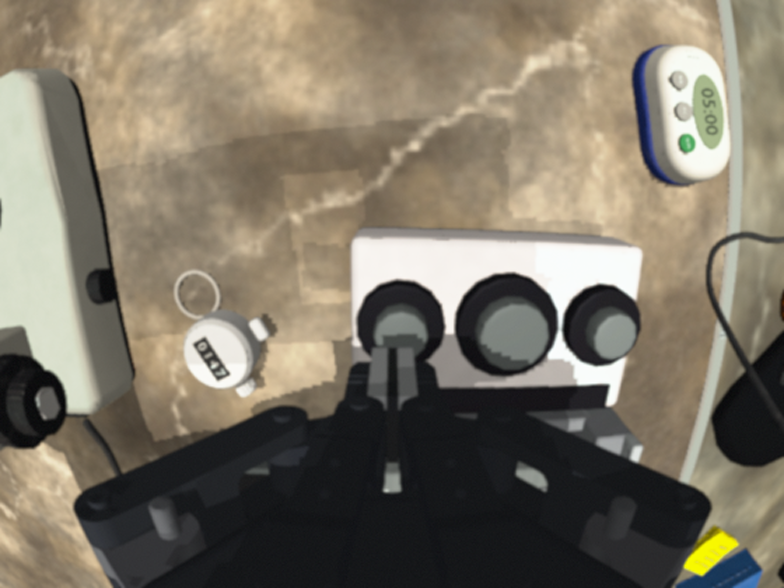

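The front key is at (401,330), middle (514,332) and back (613,337). The fingertips are slightly left of and below the front key.

```bash
python3 - <<'E'
from h import *
p=snapshot("wrist")
for u,v in ((401,332),(514,335),(613,338)): print(onz(p,(u/1.4,v/1.4),.077,True).round(4))
E
python3 st.py 0.529 0.054 0.097
```

```text
[0.5329 0.0557 0.077 ]
[0.5789 0.0514 0.077 ]
[0.6251 0.0464 0.077 ]
[0.529  0.0519 0.1224] y-az -0.0533 tilt z [ 0.003  0.    -1.   ] open -0.002 F [ 1.  -0.5  1. ] T [-0.01 -0.05  0.03]
to target, tool cm: [ 0.2  -0.01  2.54]
```

```bash
python3 -m handwheel '{"gripper":[1,1,1,1,1,1,1],"linear":[[0.16,0.1,0],[0,0,1],[0,0,1],[0,0,0.5],[0,0,0],[0,0,0],[0,0,0]],"turn":[[0,0,0],[0,0,0],[0,0,0],[0,0,0],[0,0,0],[0,0,0],[0,0,0]]}'
python3 st.py
python3 -m handwheel '{"gripper":[1,1,1,1,1,1],"linear":[[0,0,0.3],[0,0,0.3],[0,0,0.3],[0,0,0],[0,0,0],[0,0,0]],"turn":[[0,0,0],[0,0,0],[0,0,0],[0,0,0],[0,0,0],[0,0,0]]}'
python3 st.py
```

```text
time_s: 41.88
position: [0.529, 0.0539, 0.0958]
orientation: [-2.279, -2.162, 0.0]
contact_force: [-0.5, 0.2, -0.2]
opening: 0.001
[0.529  0.0539 0.0958] y-az -0.0529 tilt z [-0.  0. -1.] open 0.001 F [-0.5  0.2 -0.2] T [ 0.04 -0.02  0.01]
time_s: 42.38
position: [0.5296, 0.0539, 0.088]
orientation: [2.279, 2.161, 0.002]
contact_force: [-1.7, 0.4, 7.8]
opening: 0.002
[0.5296 0.0539 0.088 ] y-az -0.053 tilt z [ 0.002  0.    -1.   ] open 0.002 F [-1.7  0.4  7.8] T [-0.01  0.15  0.03]
```

The front key has bottomed at 7.8 N and TCP z = 0.088. Next the back key.

```bash
python3 -m handwheel '{"gripper":[1,1,1,1,1,1,1,1,1,1],"linear":[[0,0,-1],[0,0,-1.2],[0,0,-1.2],[0,1.5,0],[0,1.9,0],[0,1.9,0],[0,1.9,0],[0,1.4,0],[0,0.6,0],[0,0,0]],"turn":[[0,0,0],[0,0,0],[0,0,0],[0,0,0],[0,0,0],[0,0,0],[0,0,0],[0,0,0],[0,0,0],[0,0,0]]}'
python3 -m handwheel '{"gripper":[1,1,1,1,1,1,1],"linear":[[0,0,0],[0,0,1],[0,0,1],[0,0,0.5],[0,0,0],[0,0,0],[0,0,0]],"turn":[[0,0,0],[0,0,0],[0,0,0],[0,0,0],[0,0,0],[0,0,0],[0,0,0]]}'
python3 st.py 0.622 0.0485 0.087
```

```text
time_s: 43.22
position: [0.6217, 0.0489, 0.1207]
orientation: [2.28, 2.162, 0.0]
contact_force: [-0.1, -0.2, 0.2]
opening: 0.0
time_s: 43.8
position: [0.6208, 0.049, 0.096]
orientation: [-2.279, -2.162, -0.0]
contact_force: [-0.4, 0.0, 1.1]
opening: -0.002
[0.6208 0.049  0.096 ] y-az -0.0529 tilt z [ 0.  0. -1.] open -0.002 F [-0.4  0.   1.1] T [-0.02  0.03 -0.01]
to target, tool cm: [-0.04  0.12  0.9 ]
```

```bash
python3 -m handwheel '{"gripper":[1,1,1,1,1,1],"linear":[[0,0,0.3],[0,0,0.3],[0,0,0.3],[0,0,0.05],[0,0,0],[0,0,0]],"turn":[[0,0,0],[0,0,0],[0,0,0],[0,0,0],[0,0,0],[0,0,0]]}'
python3 st.py
python3 -m handwheel '{"gripper":[1,1,1,1,1,1,1,1,1,1],"linear":[[0,0,-1],[0,0,-1.2],[0,0,-1.25],[0,-1,0],[0,-1.5,0],[0,-1.2,0],[0,-0.9,0],[0,0,0],[0,0,0],[0,0,0]],"turn":[[0,0,0],[0,0,0],[0,0,0],[0,0,0],[0,0,0],[0,0,0],[0,0,0],[0,0,0],[0,0,0],[0,0,0]]}'
python3 -m handwheel '{"gripper":[1,1,1,1,1,1],"linear":[[0,0,1],[0,0,1],[0,0,0.5],[0,0,0],[0,0,0],[0,0,0]],"turn":[[0,0,0],[0,0,0],[0,0,0],[0,0,0],[0,0,0],[0,0,0]]}'
python3 st.py 0.576 0.051 0.087
```

```text
time_s: 44.3
position: [0.6215, 0.049, 0.088]
orientation: [2.278, 2.161, 0.003]
contact_force: [-1.4, -0.8, 8.9]
opening: -0.004
[0.6215 0.049  0.088 ] y-az -0.0529 tilt z [ 0.002  0.    -1.   ] open -0.004 F [-1.4 -0.8  8.9] T [ 0.01  0.26 -0.08]
time_s: 45.13
position: [0.5754, 0.0514, 0.121]
orientation: [2.279, 2.161, 0.001]
contact_force: [-0.5, -0.1, 0.1]
opening: -0.002
time_s: 45.63
position: [0.5751, 0.0514, 0.0958]
orientation: [-2.279, -2.162, 0.0]
contact_force: [0.2, -0.8, -0.3]
opening: 0.002
[0.5751 0.0514 0.0958] y-az -0.0531 tilt z [-0.  0. -1.] open 0.002 F [ 0.2 -0.8 -0.3] T [-0.06 -0.01 -0.  ]
to target, tool cm: [-0.03  0.09  0.88]
```

The back key bottomed at 8.9 N. Now the middle key, then retreat.

```bash
python3 -m handwheel '{"gripper":[1,1,1,1,1,1],"linear":[[0,0,0.3],[0,0,0.3],[0,0,0.3],[0,0,0.05],[0,0,0],[0,0,0]],"turn":[[0,0,0],[0,0,0],[0,0,0],[0,0,0],[0,0,0],[0,0,0]]}'
python3 st.py
python3 -m handwheel '{"gripper":[1,1,1,1,1,1,1,1,1,1],"linear":[[0,0,-1],[0,0,-2],[0,0,-2],[0,0,-2],[0,0,-2],[0,0,-2],[0,0,-2],[0,0,-2],[0,0,-2],[-1,-1,0]],"turn":[[0,0,0],[0,0,0],[0,0,0],[0,0,0],[0,0,0],[0,0,0],[0,0,0],[0,0,0],[0,0,0],[0,0,0]]}'
python3 -m handwheel '{"gripper":[1,1,1,1,1,1,1],"linear":[[-2,-1,0],[-2,-1,0],[-2,-1,0],[-2,-1,0],[0,0,0],[0,0,0],[0,0,0]],"turn":[[0,0,0],[0,0,0],[0,0,0],[0,0,0],[0,0,0],[0,0,0],[0,0,0]]}'
python3 cov.py; python3 look.py w11.png key_front_top,key_middle_top,key_back_top
```

```text
time_s: 46.13
position: [0.5756, 0.0514, 0.088]
orientation: [2.278, 2.161, 0.003]
contact_force: [-1.1, -0.1, 8.8]
opening: 0.001
[0.5756 0.0514 0.088 ] y-az -0.053 tilt z [ 0.002  0.    -1.   ] open 0.001 F [-1.1 -0.1  8.8] T [-0.02  0.26 -0.07]
time_s: 46.97
position: [0.5674, 0.043, 0.2607]
orientation: [2.274, 2.159, 0.012]
contact_force: [-0.2, -0.3, 0.5]
opening: 0.003
time_s: 47.55
position: [0.5205, -0.0355, 0.2566]
orientation: [-2.28, -2.161, -0.001]
contact_force: [0.2, 0.6, 1.0]
opening: -0.001
TCP [ 0.5205 -0.0355  0.2566] y-az -0.0533 pitch -0.0 F [0.2 0.6 1. ] T [-0.02 -0.03 -0.02] open -0.001
side cover_handle 0.63 [4.269e-01 3.760e-02 3.000e-04]
side cover 0.67 [ 0.5576 -0.1159  0.0755]
side cover_back_edge 0.72 [ 0.6205 -0.1185  0.0789]
  tilt -0.054 yaw -0.041
  tilt -0.687 yaw -0.679
wrist cover 0.71 [ 0.5534 -0.112   0.0778]
wrist cover_back_edge 0.86 [ 0.6191 -0.1115  0.0795]
top cover_handle 0.86 [ 0.5114 -0.1098  0.1226]
top cover 0.67 [ 0.5577 -0.1097  0.0778]
[ 0.5203 -0.0358  0.2564] -0.0004348146662519515
key_front_top 0.56 [0.5295 0.0551 0.0755] [285.  95.]
key_middle_top 0.72 [0.5711 0.0532 0.0794] [330.  96.]
key_back_top 0.65 [0.625  0.0546 0.0727] [384.  95.]
```

View pics/w11.png

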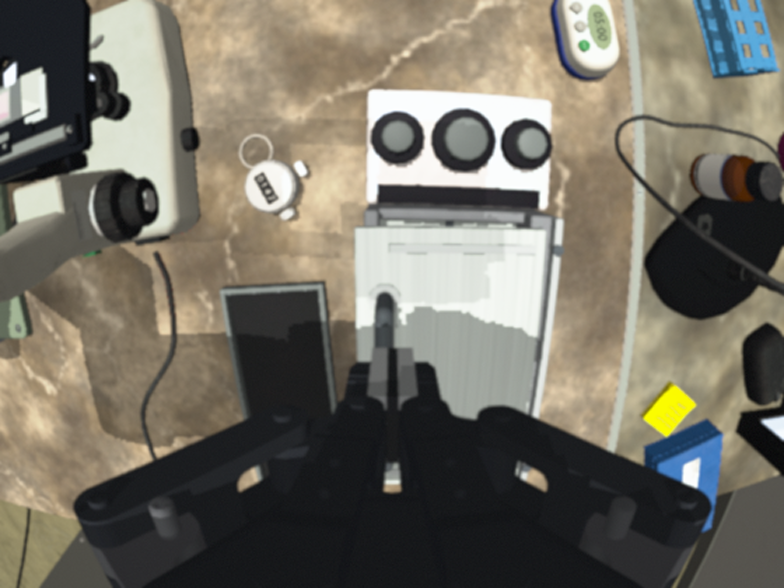

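The cover is closed and square, all three keys are up at (397,137), (463,138) and (526,143), and the gripper is clear. Hand in.

```bash
python3 -c "
from plant import *
print(close_job())"
```

```text
the job is handed in; nothing more can be done
None
```

The job is done and handed in, at about 48 s of robot time; `close_job()` reports no verdict.

- **Canisters:** There were two grey canisters in the tray, and both now lie end to end at the bottom of the vee. The last picture before closing showed both on the vee line; I did not see them again under the cover. The yellow look-alike was left alone.
- **Cover:** I rested its back edge on the ledge at 0.35 rad with about 5 N, then pivoted it down slowly until flat. By the arm's position when flat, its underside was at z ≈ 78 mm and its back edge about 5 mm in front of the lip. The yaw matched the tester to within about 0.01 rad.
- **Keys:** I pressed front, back, then middle. Each stopped about 6 mm down with 8 to 9 N on the tool.
- **Last look:** The cover was closed and square, all keys were up, and the gripper was well clear. The timer and tally counter looked undisturbed; I did not check the petri dish again.
- **Disagreements:** Single network readings of the cover's tilt and yaw scattered by up to about 0.1 rad. In the last side-camera check the network placed the handle on the tally counter. I relied on the arm's pose, the contact forces and the pictures instead. Key position estimates differed by up to about 5 mm between views, which the key sizes allowed for.

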